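# Put the gauges away: snap gauges over the rail, standard in its case

## Task

Clear up the tool-chest drawer: hang every snap gauge that is standing on the drawer bottom over the steel rail, each astride the bar with a leg on either side and hanging freely, lowered on gently without knocking or pressing on the bar. Lay the red setting standard down in the empty half of the micrometer case, then close the case lid fully and gently. Leave the other tools where they are.

Things in the scene. Friction and masses are not known exactly. Their poses are not given: they have to be found in the camera images.
- gauge_1: one of up to four alike snap gauges (absent: None): dark steel inverted U, 76 mm wide (its y), 30 mm thick (its x; steel feet 44 mm), standing on two feet on the drawer bottom; 0.2 to 0.31 kg. Origin: underside centre, between the feet; z up. Gap between legs 48 mm. Flat crown top at z 72 mm; in its middle a black grip block 24 x 24 mm from z 72 to 100 mm, the place to pinch
- gauge_2: one of up to four alike snap gauges (absent: None): dark steel inverted U, 76 mm wide (its y), 30 mm thick (its x; steel feet 44 mm), standing on two feet on the drawer bottom; 0.2 to 0.31 kg. Origin: underside centre, between the feet; z up. Gap between legs 48 mm. Flat crown top at z 72 mm; in its middle a black grip block 24 x 24 mm from z 72 to 100 mm, the place to pinch
- gauge_3: one of up to four alike snap gauges (absent: None): dark steel inverted U, 76 mm wide (its y), 30 mm thick (its x; steel feet 44 mm), standing on two feet on the drawer bottom; 0.2 to 0.31 kg. Origin: underside centre, between the feet; z up. Gap between legs 48 mm. Flat crown top at z 72 mm; in its middle a black grip block 24 x 24 mm from z 72 to 100 mm, the place to pinch
- gauge_4: one of up to four alike snap gauges (absent: None): dark steel inverted U, 76 mm wide (its y), 30 mm thick (its x; steel feet 44 mm), standing on two feet on the drawer bottom; 0.2 to 0.31 kg. Origin: underside centre, between the feet; z up. Gap between legs 48 mm. Flat crown top at z 72 mm; in its middle a black grip block 24 x 24 mm from z 72 to 100 mm, the place to pinch
- gauge_1_roof (a point): middle of the roof of the gap of gauge_1, 62 mm above its origin: apex of a shallow V notch running along its x, whose sides fall to 50 mm at the legs. Hung on the rail it lies about 7 mm above the bar's axis
- gauge_2_roof (a point): middle of the roof of the gap of gauge_2, 62 mm above its origin: apex of a shallow V notch running along its x, whose sides fall to 50 mm at the legs. Hung on the rail it lies about 7 mm above the bar's axis
- gauge_3_roof (a point): middle of the roof of the gap of gauge_3, 62 mm above its origin: apex of a shallow V notch running along its x, whose sides fall to 50 mm at the legs. Hung on the rail it lies about 7 mm above the bar's axis
- gauge_4_roof (a point): middle of the roof of the gap of gauge_4, 62 mm above its origin: apex of a shallow V notch running along its x, whose sides fall to 50 mm at the legs. Hung on the rail it lies about 7 mm above the bar's axis
- rail: fixed hanging rail: a round steel bar 12 mm thick, 300 mm long along its y, on a post with a round foot at each end. Origin on the drawer bottom below the bar's middle
- rail_mid (a point): middle of the bar, on its axis, 135 mm above the drawer bottom; y runs along the bar
- case: fixed maple micrometer case, open box 120 (x) x 160 (y) x 36 mm, walls 6 mm; origin underside centre, on the drawer bottom, hinge along its far (+x) rim. A low divider (5 mm thick, top 22 mm above the underside) along x splits it: the +y half holds a micrometer (fixed), the -y half is empty, 108 mm (x) by 71 mm (y)
- case_in (a point): centre of the case's inner floor (30 mm below the rim), axes as the case's. Middle of the empty half: y = -0.038 from here
- case_lid (a joint): angle of the case lid (rad): 0 shut, about 1.6 upright, 1.9 fully open. Starts at 1.45 to 1.75. The hinge is stiff: the lid stays where it is left, and can be pushed over from behind with the fingertips
- case_lid_hinge (a point): middle of the lid's hinge line, which runs along the case's y on the top edge of the far wall, flush with its outer face. The lid is a plain maple board 120 x 160 mm, 8 mm thick, without a handle; its inner face lies in the plane of the hinge
- standard: red-anodized setting standard, a flat bar 22 mm (its y) x 16 mm (its z), 62 mm long along its x (74 mm with its steel ends), 0.09 kg; origin centre of the underside, starts flat on the drawer bottom; may lie on any long face
- standard_mid (a point): centre of the standard, 8 mm above its origin
- vblock: bystander: squat grey cast-iron V-block 70 x 50 x 46 mm; origin centre of its underside
- edge_finder: bystander: small dark wooden holder 45 x 45 x 20 mm with a blued edge finder standing in it, 69 mm high overall; origin centre of its underside
- square: bystander: small steel machinist's square, stock 18 x 70 mm, blade 90 x 18 mm, 14 mm high; origin centre of its underside
- parallels: bystander: pair of bright steel parallels side by side, 110 x 25 x 22 mm; origin centre of its underside
- indicator: bystander: round dial indicator 56 mm across and 20 mm high, lying flat; origin centre of its underside
- bushing: bystander: brass bushing 36 mm across, 30 mm high, standing; origin centre of its underside
Things that resemble listed ones, but are neither listed nor needed, are in the scene too. Of the things shaped like the standard, the red one is meant.

How it is judged:
By the outcome, as a careful person would: the job done as asked, in the order asked, and still so for the second after the job is handed in, with the robot touching nothing.
Of gauge_1, gauge_2, gauge_3, gauge_4 only 3 to 4 are there at a start; the rules pass over those that are not, and their reading is None.
At some moment in a run one of gauge_1, gauge_2, gauge_3, gauge_4, standard may be knocked a few centimetres aside while the robot is not near it.
It also fails if it takes over 208 s, if anything falls off the work surface, if the arm or the gripper's body presses on something with over 40 N, if the wrist force passes 120 N, or if a joint passes its speed limit or range.

## Robot

A 7-joint arm with a two-finger parallel gripper is mounted at the origin on the work surface. World frame = base frame: x ahead of the robot, y to its left, z up, the work surface at z = 0. Lengths are in m, angles in rad, forces in N, time in s.
With the tool pointing down it reaches from about 0.4 to 0.85 m from the base axis. Payload 4.5 kg.
Tool frame: the origin (TCP) lies at the very end of the fingers, on their centre line; the grasp point (between the pads) lies 19 mm behind it; z points along the fingers, y is the line along which they close (so a half turn about z gives the same grasp; the last joint's range is limited). The gripper opens to 88 mm and grips with 3 to 60 N. Pads are 18 mm wide; open, the fingers measure 123 mm over their backs; the gripper's body (75 mm by 187 mm) begins 45 mm behind the grasp point.
Start: joints at [-1.208, 0.689, -0.195, 1.565, 0.157, 0.902, -0.215], TCP at [0.202, 0.592, 0.239] pointing down, gripper open.
Joint ranges: [-3.01, 3.01], [-0.46, 2.08], [-1.47, 1.51], [0.13, 2.56], [-1, 4.14], [0.04, 2.09], [-2.66, 2.66]. Speed limits (rad/s): [2.57, 2.57, 3.14, 3.14, 3.14, 3.14, 3.14].

## Interface

Orientations are given as a unit quaternion [x, y, z, w].
In Python, from plant import r gives the robot as it stands. The module is installed in compiled form; this text tells all that it offers.
- The arm moves only by the shell command python3 -m pendant 'ROWS' [FORCE]. ROWS is JSON, one flat list of numbers, 7 for each row, row after row: the opening, from 0 (shut) to 1 (fully open), then the shift along the tool's x, y, z scaled (see below), then the turn, a rotation vector about the tool's x, y, z scaled (see below). A call has 1 to 12 rows; each row is the pose to reach, as a shift and turn from the pose commanded when the call began, along the tool's axes at that moment; what a row does not reach only later rows make up. The controller multiplies each number of a shift by 0.15 m and each number of a turn by pi/2 rad. A row lasts 1/10 s, in which the tool goes at most 50 mm and 8.59 degrees, less where a joint would pass 70% of its speed; a pose out of reach is approached as far as the arm can. A call with a number of a shift or a turn outside -1 to 1 is refused whole. A call with a gripper value outside its range is refused whole. The fingers move at their own pace and stop on an object; FORCE is the grip in N (left out, the last holds). Time passes only in rows, so rows that repeat a pose let the fingers close. It gives the time, the measured TCP pose, the force, the opening and the grip force at its end, in the units of the state.
- r.get_state(): the state, without advancing time (a new reading comes with each control period).
- r.snapshot(name): name is "scene" or "top" or "wrist"; returns a dict with "img" (400x640x3 uint8, red, green, blue), "mtx" (3x3 intrinsics, pixels), "cam_to_world" (4x4, takes a point from camera to world coordinates). Camera axes: x right, y up, looking along -z (the intrinsics and any distortion apply to the point x, -y, -z); pixel columns grow to the right and rows downward; lengths in m; the calibration is good to about 2 mm. The wrist camera is an equidistant fisheye: a pixel r from the principal point sees the ray r / f radians off the axis. A picture is of the moment at which its call begins. There is no depth.
- r.finish_job(): hands the job in; it is judged then, once.
The state is a dict: "clock": time; "q": joint angles; "qd": joint speeds; "joint_torque": joint torques, N m; "tool_pos": TCP position; "eef_rot": TCP orientation; "contact_force": force on the tool from outside, world axes, zero at the start; "moment": the same for the moment, N m; "opening": opening from 0.0 (shut) to 1.0 (fully open); "finger_force": force on a finger pad.
Only numpy, scipy, OpenCV 4.12 (cv2) and the standard library are available. Lean on these libraries where they do the work, as an engineer would, in place of code of your own. Each camera call takes 0.05 s, during which the arm holds its last target. There are 200 camera calls.

## Working session

There is one attempt and no reset: what is moved stays moved. The work goes in short steps, Python scripts to look and compute and a shell command to move; the robot and the scene stay as the last step left them, time stands still between calls to the robot, and variables do not carry over. Pictures are saved under pics/ and viewed, at most 14 in all, crops included, and the job is handed in when it is done.

```bash
mkdir -p pics
cat > h.py <<'E'
import numpy as np,cv2
from plant import r
from scipy.spatial.transform import Rotation as R
def snap(n,f):
    s=r.snapshot(n); cv2.imwrite(f'pics/{f}.png',s['img'][:,:,::-1]); np.savez(f'pics/{f}.npz',m=s['mtx'],T=s['cam_to_world'],img=s['img']); return s
def ray(f,u,v):
    d=np.load(f'pics/{f}.npz'); m,T=d['m'],d['T']
    x,y=(u-m[0,2])/m[0,0],(v-m[1,2])/m[1,1]
    if f.startswith('w'):
        th=np.hypot(x,y); k=np.sin(th)/max(th,1e-9); c=np.array([x*k,-y*k,-np.cos(th)])
    else: c=np.array([x,-y,-1.])
    return T[:3,3],T[:3,:3]@c
def at(f,u,v,z):
    o,d=ray(f,u,v); return o+d*(z-o[2])/d[2]
def proj(f,p):
    d=np.load(f'pics/{f}.npz'); m,T=d['m'],d['T']
    c=T[:3,:3].T@(np.array(p)-T[:3,3]); x,y,z=c[0],-c[1],-c[2]
    if f.startswith('w'):
        q=np.hypot(x,y);th=np.arctan2(q,z);x,y=x/max(q,1e-9)*th,y/max(q,1e-9)*th
    else: x,y=x/z,y/z
    return np.array([m[0,0]*x+m[0,2],m[1,1]*y+m[1,2]])
def go(x,y,z,yaw=None,s=None):
    """shift & turn numbers to reach TCP xyz, tool down, tool-y axis at world angle yaw (deg, mod 180)"""
    s=s or r.get_state(); Q=R.from_quat(s['eef_rot']); M=Q.as_matrix()
    sh=M.T@(np.array([x,y,z])-s['tool_pos'])/0.15
    t=np.zeros(3)
    if yaw is not None:
        best=None
        for k in(0,180,-180):
            a=np.radians(yaw+k); ty=np.array([np.cos(a),np.sin(a),0]); tz=np.array([0,0,-1.]); 
            G=np.column_stack([np.cross(ty,tz),ty,tz]); v=R.from_matrix(M.T@G).as_rotvec()
            if best is None or np.linalg.norm(v)<np.linalg.norm(best): best=v
        t=best/(np.pi/2)
    print('shift',np.round(sh,3),'turn',np.round(t,3))
def st():
    s=r.get_state(); M=R.from_quat(s['eef_rot']).as_matrix()
    print('t',round(s['clock'],2),'pos',np.round(s['tool_pos'],4),'toolx',np.round(M[:,0],3),'tooly',np.round(M[:,1],3),'F',np.round(s['contact_force'],1),'op',round(s['opening'],3),'g',s['finger_force'],'q',np.round(s['q'],2))
E
python3 - <<'E'
from h import *
snap('scene','s0');d=snap('top','t0');snap('wrist','w0');st()
print(d['mtx'],d['cam_to_world'])
E
```

```text
t 0.15 pos [0.2017 0.5911 0.2381] toolx [-0.946  0.323 -0.   ] tooly [ 0.323  0.946 -0.001] F [ 0.3 -0.1 -0.4] op 0.997 g 0.0 q [-1.21  0.69 -0.19  1.57  0.16  0.9  -0.22]
[[384.22886912   0.         317.36067625]
 [  0.         384.22886912 201.81299865]
 [  0.           0.           1.        ]] [[-0.02715092  0.99235805 -0.12036747  0.36960032]
 [-0.99958177 -0.02815125 -0.00661772  0.00866387]
 [-0.00995564  0.12013745  0.99270735  1.21726625]
 [ 0.          0.          0.          1.        ]]
```

View pics/t0.png

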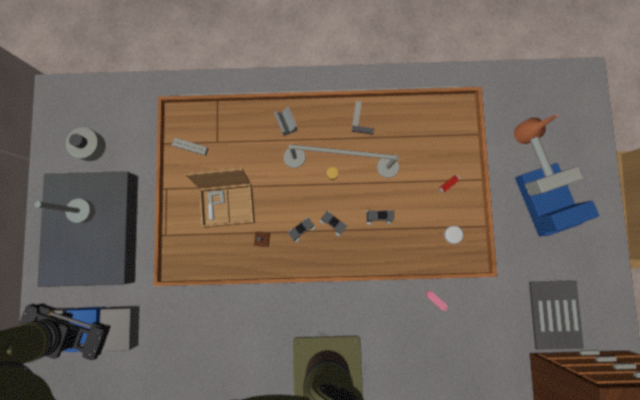

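View pics/s0.png

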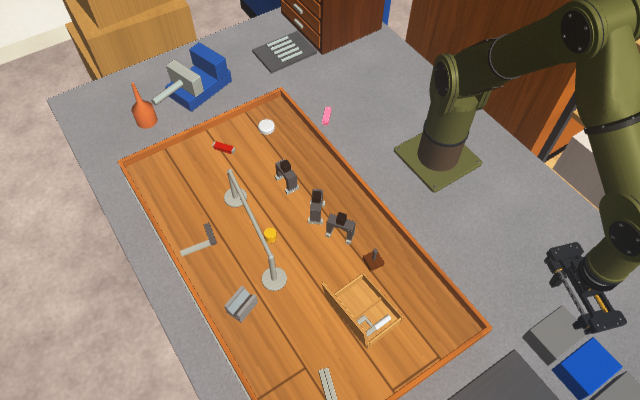

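Top view: three gauges at (302,229), (334,223) and (380,216). The rail runs from (292,150) to (390,160). The case is at (228,206) with its lid standing at (218,178). Candidates for the standard are the red bar inside the drawer at (449,184) and the pink bar outside it at (437,301); by the description it is the red one at (449,184). I'll check that with a crop and work out coordinates.

Run:
```python
from h import *
t=cv2.imread('pics/t0.png');s=cv2.imread('pics/s0.png')
a=cv2.resize(t[130:260,185:345],None,fx=4,fy=4,interpolation=cv2.INTER_CUBIC)[:, :400*2]
b=cv2.resize(t[165:310,345:480],(400,430));c=cv2.resize(s[130:260,200:360],(400,325))
cv2.imwrite('pics/c1.png',cv2.resize(t[135:265,190:470],(800,371),interpolation=cv2.INTER_CUBIC))
for n,u,v,z in[('g1',302,229,.1),('g2',334,223,.1),('g3',380,216,.1),('std',449,184,.016),('railL',290,149,.135),('railR',395,157,.135),('footL',294,158,0),('footR',388,168,0),('case',228,206,.02)]:print(n,np.round(at('t0',u,v,z),3))
# drawer height by triangulation of rail feet/standard
def tri(a,b):
    o1,d1=ray('t0',*a);o2,d2=ray('s0',*b);k=np.linalg.lstsq(np.column_stack([d1,-d2]),o2-o1,rcond=None)[0];return (o1+k[0]*d1+o2+k[1]*d2)/2
for a,b in[((449,184),(224,147)),((294,158),(273,279)),((388,168),(236,197)),((332,173),(270,235)),((290,149),(270,253)),((395,157),(230,172))]:print(np.round(tri(a,b),3))
```

```text
g1 [0.427 0.063 0.1  ]
g2 [ 0.442 -0.031  0.1  ]
g3 [ 0.458 -0.165  0.1  ]
std [ 0.56  -0.4    0.016]
railL [0.657 0.091 0.135]
railR [ 0.624 -0.211  0.135]
footL [0.662 0.089 0.   ]
footR [ 0.62  -0.214  0.   ]
case [0.509 0.298 0.02 ]
[ 0.56  -0.4    0.016]
[0.663 0.086 0.008]
[ 0.619 -0.212  0.007]
[ 0.605 -0.032  0.024]
[0.657 0.086 0.151]
[ 0.622 -0.209  0.139]
```

View pics/c1.png

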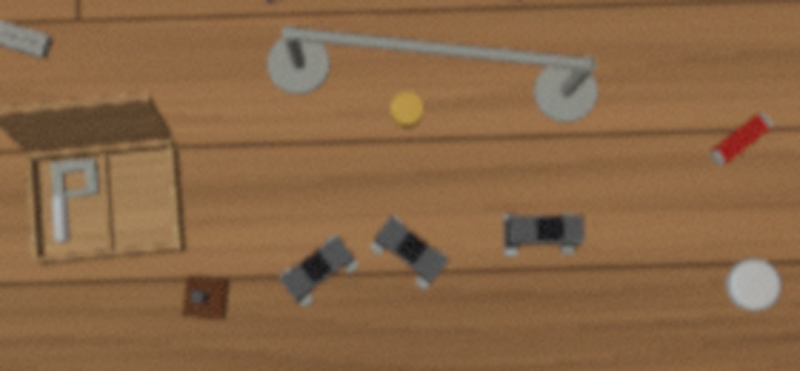

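The crop confirms it: the red bar with steel ends is the standard, lying in the drawer. The three gauges and the rail are clear too. Next I'll move above them for a close wrist view.

```bash
P="python3 -m pendant"
python3 -m pendant '[1,-0.73,-0.6,-0.37,0,0,0, 1,-0.73,-0.6,-0.37,0,0,0, 1,-0.73,-0.6,-0.37,0,0,0, 1,-0.73,-0.6,-0.37,0,0,0, 1,-0.73,-0.6,-0.37,0,0,0]' >/dev/null
python3 -m pendant '[1,-0.73,-0.6,-0.37,0,0,0, 1,-0.73,-0.6,-0.37,0,0,0, 1,-0.73,-0.6,-0.37,0,0,0, 1,-0.73,-0.6,-0.37,0,0,0, 1,-0.73,-0.6,-0.37,0,0,0]' >/dev/null
python3 -m pendant '[1,-0.79,-0.96,0,0,0,0, 1,-0.79,-0.96,0,0,0,0, 1,-0.79,-0.96,0,0,0,0, 1,-0.79,-0.96,0,0,0,0, 1,-0.79,-0.96,0,0,0,0]' >/dev/null
python3 -m pendant '[1,-0.79,-0.96,0,0,0,0, 1,-0.79,-0.96,0,0,0,0, 1,-0.79,-0.96,0,0,0,0, 1,-0.79,-0.96,0,0,0,0, 1,-0.79,-0.96,0,0,0,0]'
python3 - <<'E'
from h import *
d=snap('wrist','w1');st();print(d['mtx'],d['cam_to_world']);go(.46,-.04,.35,0)
E
```

```text
clock: 2.15
tool_pos: [0.4839, -0.0009, 0.3486]
eef_rot: [0.166, 0.986, -0.001, -0.0]
contact_force: [0.2, 0.1, 0.7]
opening: 0.999
finger_force: 0.0
t 2.2 pos [0.483  0.0024 0.3486] toolx [-0.946  0.323  0.002] tooly [0.323 0.946 0.001] F [ 0.1  1.3 -0.2] op 1.003 g 0.0 q [-0.    0.36 -0.14  1.82  0.06  0.96  1.08]
[[309.70691629   0.         321.65521839]
 [  0.         309.70691629 201.59387218]
 [  0.           0.           1.        ]] [[ 0.32748499 -0.8992826  -0.28990408  0.40730916]
 [ 0.94485549  0.31126869  0.10178358  0.02553286]
 [-0.00129414 -0.30725006  0.95162793  0.49452308]
 [ 0.          0.          0.          1.        ]]
shift [ 0.054 -0.317 -0.009] turn [-0.    -0.001  0.791]
```

View pics/w1.png

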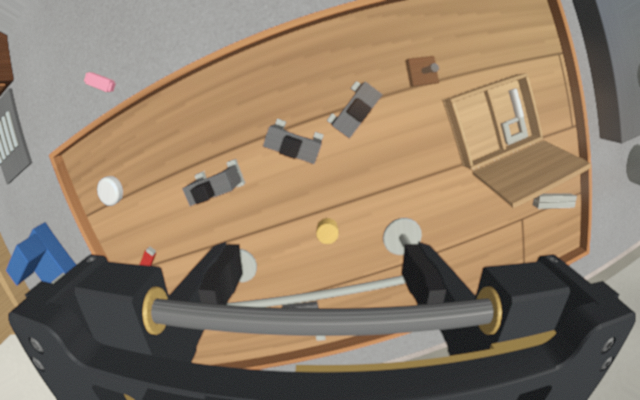

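The wrist view shows gauge blocks at about (358,110), (292,146) and (203,190), the case at (500,120) and the rail mostly hidden by the gripper. I'll refine with an enlarged crop.

Run:
```python
from h import *
t=cv2.imread('pics/w1.png')
cv2.imwrite('pics/c2.png',cv2.resize(t[70:220,180:390],(798,570),interpolation=cv2.INTER_CUBIC))
```

```text
(no output)
```

View pics/c2.png

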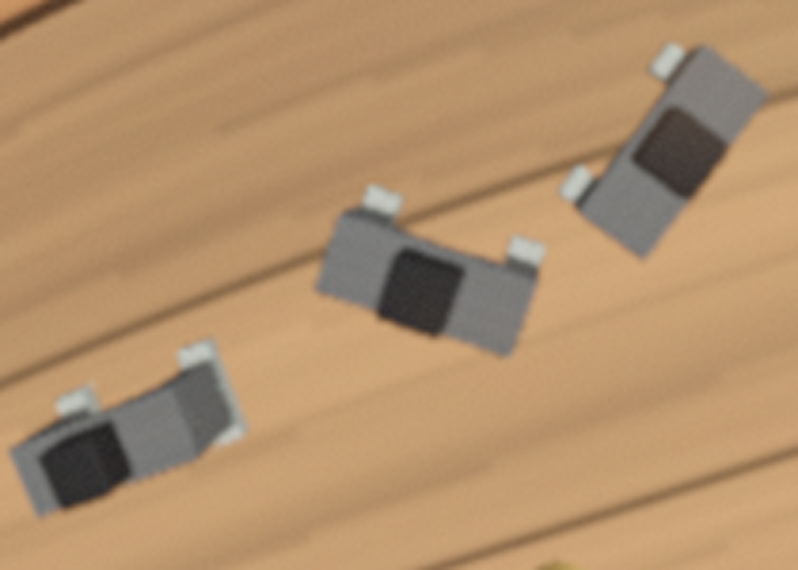

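Run:
```python
from h import *
G={'g1':[(704,46),(768,95),(643,258),(580,205)],'g2':[(345,210),(535,275),(510,355),(317,290)],'g3':[(12,450),(178,385),(197,457),(40,517)]}
for n,c in G.items():
    p=np.array([at('w1',180+u/3.8,70+v/3.8,.072)[:2] for u,v in c]); l=cv2.minAreaRect(p.astype(np.float32)*1000)
    e=[np.linalg.norm(p[i]-p[(i+1)%4]) for i in range(4)]
    i=0 if e[0]>e[1] else 1
    d=(p[i+1]-p[i])-(p[(i+3)%4]-p[(i+2)%4]); print(n,p.mean(0).round(4),'yaw',np.degrees(np.arctan2(d[1],d[0]))%180,np.round(e,4))
# rail
a,b=[at('t0',*q,.135) for q in((290,149),(395,157))];print(np.degrees(np.arctan2(*(a-b)[[1,0]])),(a+b)/2)
# feet circles from top and w1
print(at('w1',403,237,.005),at('w1',243,266,.005))
```

```text
g1 [0.4285 0.0687] yaw 124.3037184866439 [0.0288 0.0748 0.0296 0.0728]
g2 [ 0.4447 -0.0308] yaw 51.29508504750874 [0.0725 0.0308 0.0746 0.0311]
g3 [ 0.4623 -0.1737] yaw 89.82489861281957 [0.0778 0.0289 0.0744 0.0296]
83.83893399063408 [ 0.64036253 -0.05993479  0.135     ]
[0.66604031 0.08796774 0.005     ] [ 0.62726137 -0.20563021  0.005     ]
```

```bash
python3 - <<'E'
s=open('h.py').read()
s=s.replace("for k in(0,180,-180):","for k in(0,):\n            yaw=(yaw-43)%180+43")
open('h.py','w').write(s)
E
python3 - <<'E'
from h import *
go(.4623,-.1737,.20,90)
E
```

```text
shift [-0.25  -1.156  0.99 ] turn [ 0.    -0.001 -0.209]
```

```bash
python3 -m pendant '[0.7,-0.1,-0.4,0,0,0,0, 0.7,-0.2,-0.8,0.2,0,0,0, 0.7,-0.25,-1,0.5,0,0,0, 0.7,-0.25,-1,0.9,0,0,-0.1, 0.7,-0.25,-1,0.99,0,0,-0.209, 0.7,-0.25,-1,0.99,0,0,-0.209, 0.7,-0.25,-1,0.99,0,0,-0.209, 0.7,-0.25,-1,0.99,0,0,-0.209]' | head -2
python3 - <<'E'
from h import *
st();go(.4623,-.1737,.12,90);snap('wrist','w2')
E
```

```text
clock: 3.0
tool_pos: [0.4715, -0.1505, 0.2033]
t 3.0 pos [ 0.4715 -0.1505  0.2033] toolx [-1.    -0.001 -0.004] tooly [-0.001  1.     0.   ] F [0.3 0.4 0.3] op 0.7 g 0.0 q [ 0.33  0.58 -0.18  1.99  0.17  0.58  1.61]
shift [ 0.064 -0.155  0.555] turn [0.    0.003 0.   ]
```

View pics/w2.png

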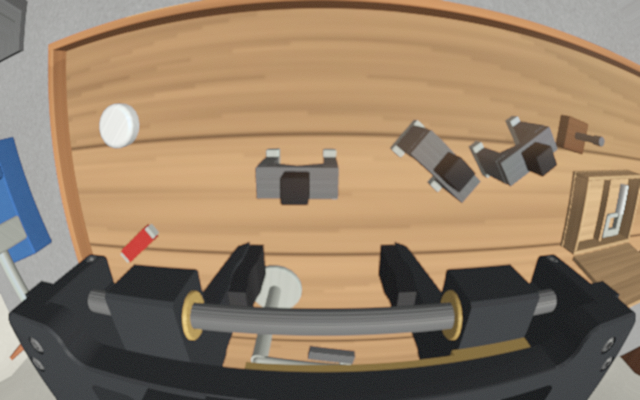

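Gauge 3's crown spans about (257,165) to (338,198) and is standing undisturbed. I'll refine its position from this view and plan with a yaw range that suits joint 7.

```bash
sed -i 's/(yaw-43)%180+43/(yaw+81)%180-81/' h.py
python3 - <<'E'
from h import *
for u,v in[(257,165),(337,165),(339,198),(256,198)]:print(at('w2',u,v,.072)[:2].round(4))
print(at('w2',294.5,188.5,.1))
go(.4615,-.1725,.076,90)
E
```

```text
[ 0.445 -0.21 ]
[ 0.4455 -0.1364]
[ 0.477  -0.1341]
[ 0.4769 -0.2128]
[ 0.45983999 -0.17312938  0.1       ]
shift [ 0.071 -0.143  0.85 ] turn [-0.     0.003  0.   ]
```

```bash
python3 -m pendant '[0.7,0.073,-0.146,0,0,0,0, 0.7,0.073,-0.146,0.3,0,0,0, 0.7,0.073,-0.146,0.5,0,0,0, 0.7,0.073,-0.146,0.6,0,0,0, 0.7,0.073,-0.146,0.7,0,0,0, 0.7,0.073,-0.146,0.78,0,0,0, 0.7,0.073,-0.146,0.85,0,0,0, 0.7,0.073,-0.146,0.85,0,0,0, 0.7,0.073,-0.146,0.85,0,0,0]' 25
python3 -m pendant '[0.4,0,0,0,0,0,0, 0.3,0,0,0,0,0,0, 0.25,0,0,0,0,0,0, 0.2,0,0,0,0,0,0, 0.1,0,0,0,0,0,0, 0.1,0,0,0,0,0,0, 0.1,0,0,0,0,0,0]' 25
python3 -c "
from h import *
st()"
```

```text
clock: 3.95
tool_pos: [0.4601, -0.1742, 0.0783]
eef_rot: [0.0, 1.0, -0.001, 0.003]
contact_force: [-4.8, 3.3, 40.8]
opening: 0.695
finger_force: 20.7
clock: 4.65
tool_pos: [0.4627, -0.1736, 0.0783]
eef_rot: [-0.0, 1.0, -0.001, 0.005]
contact_force: [-2.2, 4.3, 37.1]
opening: 0.27
finger_force: 35.1
t 4.65 pos [ 0.4627 -0.1736  0.0783] toolx [-1.   -0.   -0.01] tooly [-0.     1.    -0.001] F [-2.2  4.3 37.1] op 0.27 g 35.052185899112374 q [ 0.32  0.8  -0.09  2.09  0.25  0.25  1.59]
```

The fingertips met the crown at TCP z=0.078, so the drawer bottom is about 6 mm above the table. I'll lift and account for that.

```bash
python3 -m pendant '[0.1,0,0,-0.03,0,0,0, 0.1,0,0,-0.1,0,0,0, 0.1,0,0,-0.25,0,0,0, 0.1,0,0,-0.5,0,0,0, 0.1,0,0,-0.8,0,0,0, 0.1,0,0,-1,0,0,0, 0.1,0,0,-1,0,0,0, 0.1,0,0,-1,0,0,0]' 25
python3 -m pendant '[0.1,0,0,-0.4,0,0,-0.1, 0.1,0,0,-0.6,0,0,-0.2, 0.1,0,0,-0.6,0,0,-0.3, 0.1,0,0,-0.6,0,0,-0.4, 0.1,0,0,-0.6,0,0,-0.5, 0.1,0,0,-0.6,0,0,-0.6, 0.1,0,0,-0.6,0,0,-0.7, 0.1,0,0,-0.6,0,0,-0.8, 0.1,0,0,-0.6,0,0,-0.9, 0.1,0,0,-0.6,0,0,-0.97, 0.1,0,0,-0.6,0,0,-0.97, 0.1,0,0,-0.6,0,0,-0.97]'
python3 - <<'E'
from h import *
st();go(.56,-.13,.305,-6);snap('wrist','w3')
E
```

```text
clock: 5.45
tool_pos: [0.4579, -0.1747, 0.2238]
eef_rot: [0.001, 1.0, -0.0, 0.0]
contact_force: [0.8, -0.2, -4.0]
opening: 0.274
finger_force: 32.2
clock: 6.65
tool_pos: [0.457, -0.1748, 0.3111]
eef_rot: [-0.69, 0.724, 0.003, 0.0]
contact_force: [0.7, 0.2, -3.1]
opening: 0.271
finger_force: 27.7
t 6.65 pos [ 0.457  -0.1748  0.3111] toolx [-0.048 -0.999 -0.004] tooly [-0.999  0.048  0.004] F [ 0.7  0.2 -3.1] op 0.271 g 27.689248192473315 q [ 0.97  0.64 -1.18  1.83  0.65  1.13  2.65]
shift [-0.331 -0.672  0.039] turn [-0.004  0.004 -1.964]
```

View pics/w3.png

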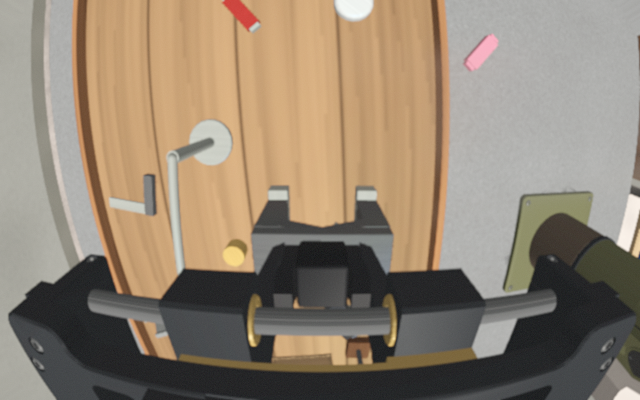

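The gauge is held square in the gripper, but I turned the wrong way and joint 7 is at its limit. I'll turn back the other way to yaw −6°.

```bash
python3 -m pendant '[0.1,0,0,0,0,0,0.09, 0.1,0,0,0,0,0,0.18, 0.1,0,0,0,0,0,0.27, 0.1,0,0,0,0,0,0.36, 0.1,0,0,0,0,0,0.45, 0.1,0,0,0,0,0,0.54, 0.1,0,0,0,0,0,0.63, 0.1,0,0,0,0,0,0.72, 0.1,0,0,0,0,0,0.81, 0.1,0,0,0,0,0,0.9, 0.1,0,0,0,0,0,0.98, 0.1,0,0,0,0,0,0.98]' >/dev/null
python3 -m pendant '[0.1,0,0,0,0,0,0.09, 0.1,0,0,0,0,0,0.18, 0.1,0,0,0,0,0,0.27, 0.1,0,0,0,0,0,0.36, 0.1,0,0,0,0,0,0.45, 0.1,0,0,0,0,0,0.54, 0.1,0,0,0,0,0,0.63, 0.1,0,0,0,0,0,0.72, 0.1,0,0,0,0,0,0.81, 0.1,0,0,0,0,0,0.9, 0.1,0,0,0,0,0,0.98, 0.1,0,0,0,0,0,0.98]' >/dev/null
python3 - <<'E'
from h import *
st();go(.55,-.13,.305,-6.2);snap('wrist','w4')
E
```

```text
t 9.1 pos [ 0.4582 -0.1743  0.3136] toolx [-0.017  1.    -0.   ] tooly [ 1.     0.017 -0.   ] F [-0.4  0.3 -4. ] op 0.265 g 27.598726631476893 q [ 0.48  0.42 -0.31  1.85  0.16  0.89  0.11]
shift [0.285 0.617 0.057] turn [-0.    0.    0.08]
```

View pics/w4.png

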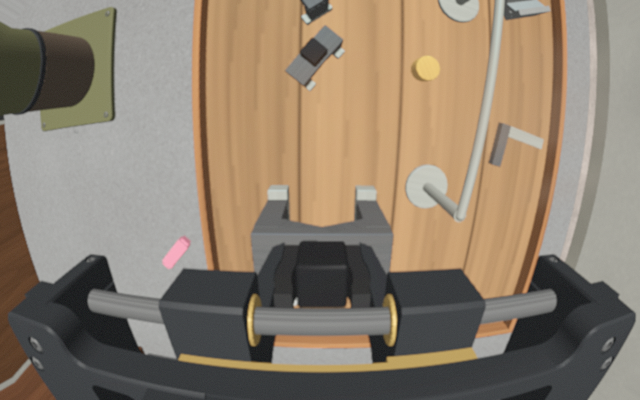

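The gauge's legs point down, visible at (278,200) and (366,200). The rail bar runs from (460,217) up to (499,0). I'll fit the bar's line by segmentation over several views.

```bash
cat > rail.py <<'E'
from h import *
from scipy.optimize import least_squares
obs=[]
def sat(f): return cv2.cvtColor(np.load(f'pics/{f}.npz')['img'],cv2.COLOR_RGB2HSV)[:,:,1].astype(float)
def scan(f,idx,lo,hi,w,row=True):
    S=sat(f)
    for i,c in zip(idx,np.linspace(lo,hi,len(idx))):
        a=int(c-w);L=(S[i] if row else S[:,i])[a:int(c+w)+1]; m=np.clip(L.max()*.6-L,0,None)
        obs.append((f,(a+(m*np.arange(len(L))).sum()/m.sum(),i) if row else (i,a+(m*np.arange(len(L))).sum()/m.sum())))
scan('w4',list(range(30,116,5))+list(range(175,200,4)),496,466,10) if 0 else None
for f,pts in {'w4':[(495,40),(489,90),(468,190)],'w3':[(174,170),(181,260)]}.items():
    v=[p[1] for p in pts];u=[p[0] for p in pts]; rng=[i for i in range(v[0],v[-1],4) if not(f=='w4' and 118<i<172)]
    for i in rng:
        c=np.interp(i,v,u); scan(f,[i],c,c,9)
for i in range(305,380,3):
    c=np.interp(i,(300,385),(150,156.6)); scan('t0',[i],c,c,4,False)
def res(p,fs=None):
    x0,k,z=p; out=[]
    for f,(u,v) in obs:
        o,d=ray(f,u,v); n=np.cross(d,[k,1,0]); n/=np.linalg.norm(n)
        out.append(1000*n@(np.array([x0,-.06,z])-o)) # mm distance line-ray
    return out
if __name__=='__main__':
    for fs in(('w4','w3','t0'),('w4','t0'),('w4','w3')):
        keep=list(obs); obs[:]=[o for o in keep if o[0] in fs]
        s=least_squares(res,[.64,.1,.14],loss='soft_l1'); print(fs,s.x.round(4),'ang',np.degrees(np.arctan(s.x[1])).round(2),'rms',np.sqrt(np.mean(np.square(res(s.x)))).round(2)); obs[:]=keep
    for z in(.135,.141):print(at('w4',461,217,z),at('w3',172,156,z),at('t0',290,149,z),at('t0',395,157,z))
E
python3 rail.py
```

```text
('w4', 'w3', 't0') [0.6451 0.1381 0.1339] ang 7.86 rms 0.2
('w4', 't0') [0.6451 0.1367 0.1342] ang 7.78 rms 0.18
('w4', 'w3') [0.6418 0.1376 0.14  ] ang 7.84 rms 0.11
[ 0.62520482 -0.21585075  0.135     ] [ 0.62307112 -0.21245178  0.135     ] [0.65662143 0.09068414 0.135     ] [ 0.62410363 -0.21055372  0.135     ]
[ 0.62207392 -0.21359955  0.141     ] [ 0.61989534 -0.21325524  0.141     ] [0.65503021 0.09022943 0.141     ] [ 0.62269268 -0.20933839  0.141     ]
```

Run:
```python
from h import *
go(.632,-.14,.28,-7.8)
```

```text
shift [0.206 1.163 0.223] turn [-0.     0.     0.099]
```

```bash
python3 -m pendant '[0.1,0.05,0.2,0,0,0,0.03, 0.1,0.1,0.45,0,0,0,0.06, 0.1,0.15,0.7,0,0,0,0.099, 0.1,0.206,0.9,0,0,0,0.099, 0.1,0.206,1,0,0,0,0.099, 0.1,0.206,1,0,0,0,0.099, 0.1,0.206,1,0,0,0,0.099]' >/dev/null
python3 - <<'E'
from h import *
st();go(.632,-.14,.19,-7.8)
E
```

```text
t 9.85 pos [ 0.6071 -0.1416  0.313 ] toolx [ 0.138  0.99  -0.   ] tooly [ 0.99  -0.138 -0.002] F [ 0.1 -0.1 -3.5] op 0.266 g 26.095358457241673 q [ 0.29  0.62 -0.24  1.47  0.16  1.08 -0.13]
shift [0.034 0.165 0.82 ] turn [-0.001  0.    -0.001]
```

```bash
python3 -m pendant '[0.1,0.034,0.165,0,0,0,0, 0.1,0.034,0.165,0.05,0,0,0, 0.1,0.034,0.165,0.15,0,0,0, 0.1,0.034,0.165,0.25,0,0,0, 0.1,0.034,0.165,0.35,0,0,0, 0.1,0.034,0.165,0.45,0,0,0, 0.1,0.034,0.165,0.55,0,0,0, 0.1,0.034,0.165,0.65,0,0,0, 0.1,0.034,0.165,0.73,0,0,0, 0.1,0.034,0.165,0.8,0,0,0, 0.1,0.034,0.165,0.82,0,0,0, 0.1,0.034,0.165,0.82,0,0,0]' >/dev/null
python3 - <<'E'
from h import *
st();snap('wrist','w5');st()
E
```

```text
t 11.05 pos [ 0.6328 -0.1399  0.1904] toolx [0.14 0.99 0.  ] tooly [ 0.99  -0.14  -0.001] F [ 0.9 -0.2 -2.8] op 0.273 g 25.007776993252335 q [ 0.26  0.78 -0.22  1.54  0.21  0.85 -0.17]
t 11.1 pos [ 0.6332 -0.1399  0.191 ] toolx [0.14 0.99 0.  ] tooly [ 0.99 -0.14  0.  ] F [ 0.4 -0.2 -4. ] op 0.27 g 25.008257209474323 q [ 0.26  0.78 -0.22  1.54  0.21  0.85 -0.17]
```

View pics/w5.png

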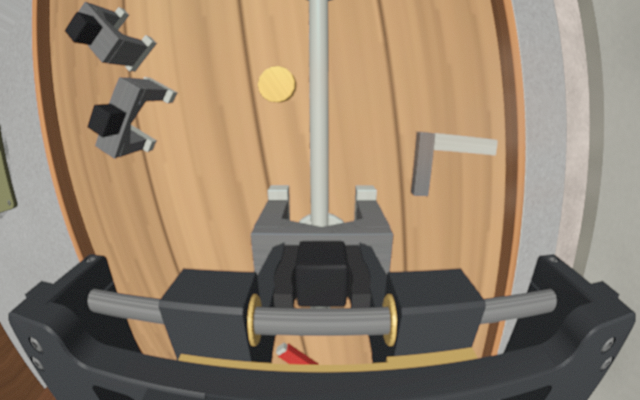

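The bar at column about 319 runs through the middle of the gap, between legs at 278 and 366, and is aligned with it. I'll lower in small steps and watch the force.

```bash
python3 -m pendant '[0.1,0,0,0.03,0,0,0, 0.1,0,0,0.06,0,0,0, 0.1,0,0,0.09,0,0,0, 0.1,0,0,0.12,0,0,0, 0.1,0,0,0.14,0,0,0, 0.1,0,0,0.16,0,0,0, 0.1,0,0,0.17,0,0,0, 0.1,0,0,0.17,0,0,0]' | sed -n '2p;4p'
for i in 1; do python3 -m pendant '[0.1,0,0,0.01,0,0,0, 0.1,0,0,0.015,0,0,0, 0.1,0,0,0.015,0,0,0]' | sed -n '2p;4p'; done
python3 -m pendant '[0.1,0,0,0.005,0,0,0, 0.1,0,0,0.01,0,0,0, 0.1,0,0,0.01,0,0,0]' | sed -n '2p;4p'
```

```text
tool_pos: [0.633, -0.1398, 0.165]
contact_force: [-0.1, 0.2, -2.3]
tool_pos: [0.6331, -0.1398, 0.1629]
contact_force: [-0.9, 0.1, -3.1]
tool_pos: [0.633, -0.1398, 0.1613]
contact_force: [-0.3, 0.1, -2.7]
```

```bash
python3 -m pendant '[0.1,0,0,0.004,0,0,0, 0.1,0,0,0.007,0,0,0, 0.1,0,0,0.007,0,0,0]' | sed -n '2p;4p'
python3 -m pendant '[0.1,0,0,0.004,0,0,0, 0.1,0,0,0.007,0,0,0, 0.1,0,0,0.007,0,0,0]' | sed -n '2p;4p'
python3 -m pendant '[0.1,0,0,0.004,0,0,0, 0.1,0,0,0.007,0,0,0, 0.1,0,0,0.007,0,0,0]' | sed -n '2p;4p'
```

```text
tool_pos: [0.6331, -0.1398, 0.1603]
contact_force: [-0.0, 0.5, -3.5]
tool_pos: [0.6331, -0.1398, 0.1593]
contact_force: [-0.0, 0.3, -3.0]
tool_pos: [0.6331, -0.1398, 0.1592]
contact_force: [-2.7, 0.1, 6.3]
```

```bash
python3 -m pendant '[0.1,0,-0.003,-0.004,0,0,0, 0.1,0,-0.003,-0.004,0,0,0]' | sed -n '2p;4p'
python3 -m pendant '[0.28,0,0,0,0,0,0, 0.3,0,0,0,0,0,0, 0.35,0,0,0,0,0,0, 0.45,0,0,0,0,0,0, 0.55,0,0,0,0,0,0, 0.55,0,0,0,0,0,0]' 
python3 -m pendant '[0.55,0,0,-0.05,0,0,0, 0.55,0,0,-0.15,0,0,0, 0.55,0,0,-0.3,0,0,0, 0.55,0,0,-0.6,0,0,0, 0.55,0,0,-0.95,0,0,0, 0.55,0,0,-0.95,0,0,0, 0.55,0,0,-0.95,0,0,0]' | head -2
python3 - <<'E'
from h import *
snap('wrist','w6');snap('top','t1');snap('scene','s1')
a=cv2.imread('pics/t1.png')[130:260,270:470];b=cv2.imread('pics/s1.png')[130:300,180:360]
w=cv2.imread('pics/w6.png')
cv2.imwrite('pics/c3.png',np.vstack([np.hstack([cv2.resize(a,(400,260)),cv2.resize(b,(275,260))]),cv2.resize(w,(675,330))[:, :]]))
go(.4447,-.0308,.19,51.3)
E
```

```text
tool_pos: [0.633, -0.1398, 0.1592]
contact_force: [-1.4, -0.3, 2.5]
clock: 14.2
tool_pos: [0.6326, -0.1397, 0.1588]
eef_rot: [0.755, 0.656, 0.0, -0.0]
contact_force: [0.4, 1.4, -0.4]
opening: 0.548
finger_force: 0.1
clock: 14.9
tool_pos: [0.6335, -0.1398, 0.3036]
shift [ 0.545 -1.333  0.737] turn [-0.002 -0.001 -0.659]
```

View pics/c3.png

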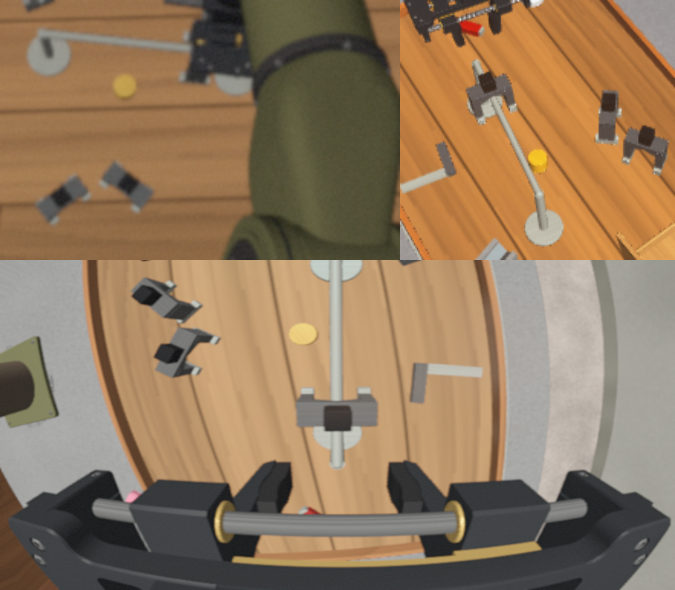

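Gauge 3 hangs squarely astride the bar, seen at (337,413) in the wrist view and confirmed in the scene view. Next is gauge 2, the one at −0.03 in y.

```bash
python3 -m pendant '[0.6,0.1,-0.25,0,0,0,-0.09, 0.6,0.2,-0.5,0,0,0,-0.18, 0.6,0.3,-0.8,0,0,0,-0.27, 0.6,0.4,-1,0,0,0,-0.36, 0.6,0.5,-1,0,0,0,-0.45, 0.6,0.545,-1,0,0,0,-0.54, 0.6,0.545,-1,0,0,0,-0.62, 0.6,0.545,-1,0,0,0,-0.659, 0.6,0.545,-1,0,0,0,-0.659]' | head -2
python3 - <<'E'
from h import *
snap('wrist','w7');st()
cv2.imwrite('pics/c4.png',cv2.resize(cv2.imread('pics/w7.png')[40:280,160:560],(800,480),interpolation=cv2.INTER_CUBIC))
G={'g1':[(704,46),(768,95),(643,258),(580,205)],'g2':[(345,210),(535,275),(510,355),(317,290)]}
for n,c in G.items():print(n,np.mean([at('w1',180+u/3.8,70+v/3.8,.0783)[:2] for u,v in c],0))
E
```

```text
clock: 15.95
tool_pos: [0.4947, -0.038, 0.3001]
t 16.0 pos [ 0.4948 -0.038   0.3003] toolx [-0.779  0.627  0.002] tooly [ 0.627  0.779 -0.001] F [ 0.  -0.4  0. ] op 0.6 g 0.0 q [ 0.35  0.48 -0.56  1.85  0.32  0.91  0.54]
g1 [0.42816455 0.06800955]
g2 [ 0.44416154 -0.02993715]
```

View pics/c4.png

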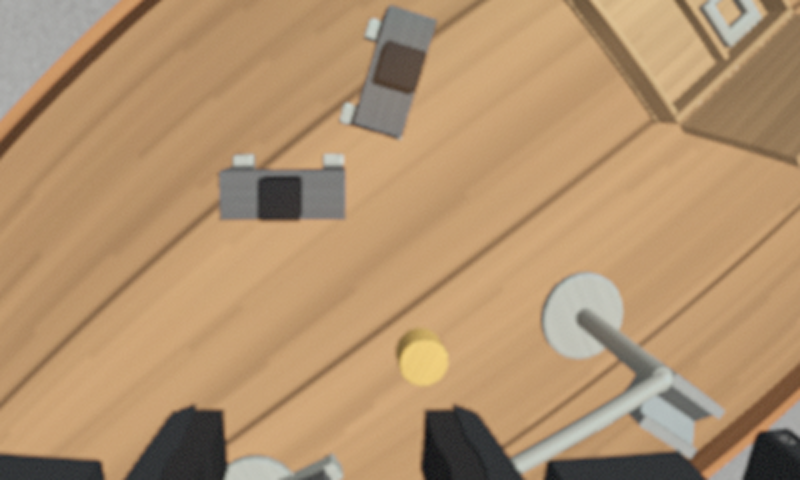

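Gauge 2's crown is at crop (219–346, 170–219), already parallel to the tool's y. Gauge 1's crown is at (354–437, 6–138).

Run:
```python
from h import *
G={'g1':[(390,6),(437,21),(401,138),(354,122)],'g2':[(344,170),(346,219),(219,219),(220,170)]}
for n,c in G.items():
    p=np.array([at('w7',160+u/2,40+v/2,.0783)[:2] for u,v in c]);d=p[1]+p[0]-p[2]-p[3] if n=='g2' else p[0]+p[1]-p[2]-p[3]
    print(n,p.mean(0).round(4),np.degrees(np.arctan2(d[1],d[0])))
go(.4435,-.0303,.081,51.5)
```

```text
g1 [0.4291 0.0675] 124.84907698350753
g2 [ 0.4449 -0.031 ] 50.733405482573296
shift [ 0.296 -0.173  1.463] turn [-0.001 -0.001 -0.003]
```

```bash
python3 -m pendant '[0.6,0.15,-0.09,0,0,0,0, 0.6,0.293,-0.171,0.2,0,0,0, 0.6,0.293,-0.171,0.5,0,0,0, 0.6,0.293,-0.171,0.8,0,0,0, 0.6,0.293,-0.171,0.9,0,0,0, 0.6,0.293,-0.171,0.9,0,0,0]' | head -2
python3 -m pendant '[0.6,0,0,0.1,0,0,0, 0.6,0,0,0.2,0,0,0, 0.6,0,0,0.3,0,0,0, 0.6,0,0,0.4,0,0,0, 0.6,0,0,0.5,0,0,0, 0.6,0,0,0.56,0,0,0, 0.6,0,0,0.56,0,0,0]' | sed -n '2p;4p'
python3 -m pendant '[0.45,0,0,0,0,0,0, 0.35,0,0,0,0,0,0, 0.3,0,0,0,0,0,0, 0.27,0,0,0,0,0,0, 0.2,0,0,0,0,0,0, 0.1,0,0,0,0,0,0, 0.1,0,0,0,0,0,0]' 25
python3 -c "
from h import *
st()"
```

```text
clock: 16.6
tool_pos: [0.4433, -0.0304, 0.1642]
tool_pos: [0.4457, -0.0303, 0.0823]
contact_force: [0.6, -0.5, -0.0]
clock: 18.0
tool_pos: [0.4452, -0.0307, 0.0827]
eef_rot: [0.332, 0.943, -0.0, 0.0]
contact_force: [-1.3, -1.5, 5.5]
opening: 0.27
finger_force: 25.0
t 18.0 pos [ 0.4452 -0.0307  0.0827] toolx [-0.78   0.626 -0.001] tooly [ 0.626  0.78  -0.   ] F [-1.3 -1.5  5.5] op 0.27 g 24.99339811038226 q [ 0.08  0.77 -0.18  2.22  0.68  0.2   0.17]
```

```bash
python3 -m pendant '[0.1,0,0,-0.05,0,0,0, 0.1,0,0,-0.15,0,0,0, 0.1,0,0,-0.35,0,0,0, 0.1,0,0,-0.6,0,0,0, 0.1,0,0,-0.85,0,0,0, 0.1,0,0,-1,0,0,0, 0.1,0,0,-1,0,0,0, 0.1,0,0,-1,0,0,0]' | sed -n '2p;4,6p'
python3 -m pendant '[0.1,0,0,-0.2,0,0,0.05, 0.1,0,0,-0.4,0,0,0.12, 0.1,0,0,-0.4,0,0,0.2, 0.1,0,0,-0.4,0,0,0.28, 0.1,0,0,-0.4,0,0,0.36, 0.1,0,0,-0.4,0,0,0.45, 0.1,0,0,-0.4,0,0,0.54, 0.1,0,0,-0.4,0,0,0.62, 0.1,0,0,-0.4,0,0,0.658, 0.1,0,0,-0.4,0,0,0.658, 0.1,0,0,-0.4,0,0,0.658]' | sed -n '2p;4p'
python3 -c "
from h import *
st();go(.6435,-.06,.195,-7.8)"
```

```text
tool_pos: [0.4447, -0.0307, 0.2321]
contact_force: [-0.7, -0.3, -3.0]
opening: 0.272
finger_force: 25.0
tool_pos: [0.4444, -0.0303, 0.2912]
contact_force: [0.6, -0.9, -2.8]
t 19.9 pos [ 0.4444 -0.0303  0.2912] toolx [ 0.136  0.991 -0.001] tooly [ 0.991 -0.136 -0.003] F [ 0.6 -0.9 -2.8] op 0.27 g 24.989860304631293 q [ 0.18  0.39 -0.3   2.    0.16  0.77 -0.36]
shift [-0.015  1.344  0.637] turn [-0.002  0.    -0.   ]
```

```bash
python3 -m pendant '[0.1,0,0.15,0,0,0,0, 0.1,0,0.35,0,0,0,0, 0.1,0,0.6,0,0,0,0, 0.1,0,0.8,0,0,0,0, 0.1,0,0.95,0,0,0,0, 0.1,0,1,0,0,0,0, 0.1,0,1,0,0,0,0]' | sed -n '2p;4p'
python3 -m pendant '[0.1,-0.015,0.15,0,0,0,0, 0.1,-0.015,0.3,0,0,0,0, 0.1,-0.015,0.344,0,0,0,0, 0.1,-0.015,0.344,0.05,0,0,0, 0.1,-0.015,0.344,0.12,0,0,0, 0.1,-0.015,0.344,0.22,0,0,0, 0.1,-0.015,0.344,0.32,0,0,0, 0.1,-0.015,0.344,0.42,0,0,0, 0.1,-0.015,0.344,0.52,0,0,0, 0.1,-0.015,0.344,0.6,0,0,0, 0.1,-0.015,0.344,0.637,0,0,0, 0.1,-0.015,0.344,0.637,0,0,0]' | sed -n '2p;4p'
python3 -c "
from h import *
st();snap('wrist','w8');go(.6435,-.06,.168,-7.8)
S=cv2.cvtColor(np.load('pics/w8.npz')['img'],cv2.COLOR_RGB2HSV)
for v in(100,150,180):print(v,S[v,290:350:2,1])"
```

```text
tool_pos: [0.5936, -0.0512, 0.2912]
contact_force: [-1.0, 0.2, -2.4]
tool_pos: [0.6435, -0.0604, 0.1959]
contact_force: [-0.4, -0.7, -2.6]
t 21.8 pos [ 0.6435 -0.0604  0.1959] toolx [ 0.138  0.99  -0.   ] tooly [ 0.99  -0.138 -0.002] F [-0.4 -0.7 -2.6] op 0.268 g 24.989666200708598 q [ 0.16  0.77 -0.25  1.53  0.23  0.87 -0.31]
shift [ 0.002 -0.005  0.191] turn [-0.    -0.    -0.002]
100 [103 102 102 101 102 101 101 101 104 104  58  14  13  13  14  11  13  15
  17  59 105 103 102 104 104 102 102 104 104 105]
150 [126 135 130 109 102 102 104 101 103 105  73  13  12  13  11  11  13  15
  15  52 103 106 106 104 104 103 102 103 103 104]
180 [105 107 105 105 104 103 103 103 101 103  90  15  13  13  13  13  13  12
  13  64 102 103 104 103 102 104 103 101 104 104]
```

The bar is centred at column 319, as before. Lowering.

```bash
python3 -m pendant '[0.1,0,-0.004,0.03,0,0,0, 0.1,0,-0.004,0.06,0,0,0, 0.1,0,-0.004,0.09,0,0,0, 0.1,0,-0.004,0.12,0,0,0, 0.1,0,-0.004,0.15,0,0,0, 0.1,0,-0.004,0.18,0,0,0, 0.1,0,-0.004,0.195,0,0,0, 0.1,0,-0.004,0.195,0,0,0]' | sed -n '2p;4p'
python3 -m pendant '[0.1,0,0,0.005,0,0,0, 0.1,0,0,0.01,0,0,0, 0.1,0,0,0.01,0,0,0]' | sed -n '2p;4p'
python3 -m pendant '[0.1,0,0,0.004,0,0,0, 0.1,0,0,0.007,0,0,0, 0.1,0,0,0.007,0,0,0]' | sed -n '2p;4p'
```

```text
tool_pos: [0.6437, -0.0604, 0.1671]
contact_force: [-0.0, -0.3, -3.1]
tool_pos: [0.644, -0.0603, 0.1662]
contact_force: [0.1, 0.5, -3.4]
tool_pos: [0.6439, -0.0603, 0.165]
contact_force: [-0.1, -0.9, -3.4]
```

```bash
python3 -m pendant '[0.1,0,0,0.004,0,0,0, 0.1,0,0,0.007,0,0,0, 0.1,0,0,0.007,0,0,0]' | sed -n '2p;4p'
```

```text
tool_pos: [0.6439, -0.0604, 0.1639]
contact_force: [0.2, -0.0, -2.4]
```

```bash
python3 -m pendant '[0.1,0,0,0.002,0,0,0, 0.1,0,0,0.004,0,0,0, 0.1,0,0,0.004,0,0,0]' | sed -n '2p;4p'
```

```text
tool_pos: [0.644, -0.0604, 0.1635]
contact_force: [-1.1, -0.4, -3.1]
```

```bash
python3 -m pendant '[0.1,0,0,0.002,0,0,0, 0.1,0,0,0.003,0,0,0, 0.1,0,0,0.003,0,0,0]' | sed -n '2p;4p'
```

```text
tool_pos: [0.644, -0.0604, 0.1634]
contact_force: [-1.4, -0.2, 2.3]
```

```bash
python3 -m pendant '[0.28,0,0,0,0,0,0, 0.3,0,0,0,0,0,0, 0.35,0,0,0,0,0,0, 0.45,0,0,0,0,0,0, 0.55,0,0,0,0,0,0, 0.55,0,0,0,0,0,0]' | sed -n '2p;4p'
python3 -m pendant '[0.55,0,0,-0.05,0,0,0, 0.55,0,0,-0.15,0,0,0, 0.55,0,0,-0.3,0,0,0, 0.55,0,0,-0.6,0,0,0, 0.55,0,0,-0.9,0,0,0, 0.55,0,0,-0.9,0,0,0, 0.55,0,0,-0.9,0,0,0]' | head -2
python3 -c "
from h import *
go(.50,.04,.30,-55.4)"
```

```text
tool_pos: [0.644, -0.0604, 0.1629]
contact_force: [-0.5, -0.1, -0.6]
clock: 25.45
tool_pos: [0.6445, -0.0604, 0.2995]
shift [ 0.529 -1.046 -0.006] turn [ 0.002 -0.001  0.527]
```

```bash
python3 -m pendant '[0.6,0.1,-0.25,0,0,0,0.09, 0.6,0.2,-0.5,0,0,0,0.18, 0.6,0.3,-0.8,0,0,0,0.27, 0.6,0.4,-1,0,0,0,0.36, 0.6,0.5,-1,0,0,0,0.45, 0.6,0.529,-1,0,0,0,0.527, 0.6,0.529,-1,0,0,0,0.527, 0.6,0.529,-1,0,0,0,0.527]' | head -2
python3 - <<'E'
from h import *
snap('wrist','w9');st();snap('scene','s2')
a=cv2.resize(cv2.imread('pics/w9.png')[0:300],(640,300));b=cv2.resize(cv2.imread('pics/s2.png')[120:320,160:400],(360,300))
cv2.imwrite('pics/c5.png',np.vstack([cv2.resize(a,(640,300)),np.hstack([b,np.zeros((300,280,3),np.uint8)])]))
go(.429,.0676,.081,-55.4); print(proj('w9',(.429,.0676,.078)))
E
```

```text
clock: 26.25
tool_pos: [0.5057, 0.0385, 0.297]
t 26.3 pos [0.5059 0.0383 0.2972] toolx [ 0.822  0.57  -0.002] tooly [ 0.57  -0.822 -0.001] F [-0.8  0.1  1.1] op 0.603 g 0.0 q [-0.13  0.46 -0.06  1.84  0.03  0.85 -1.17]
shift [-0.309 -0.453  1.443] turn [-0.     0.001  0.001]
[268.79271182 206.70729543]
```

View pics/c5.png

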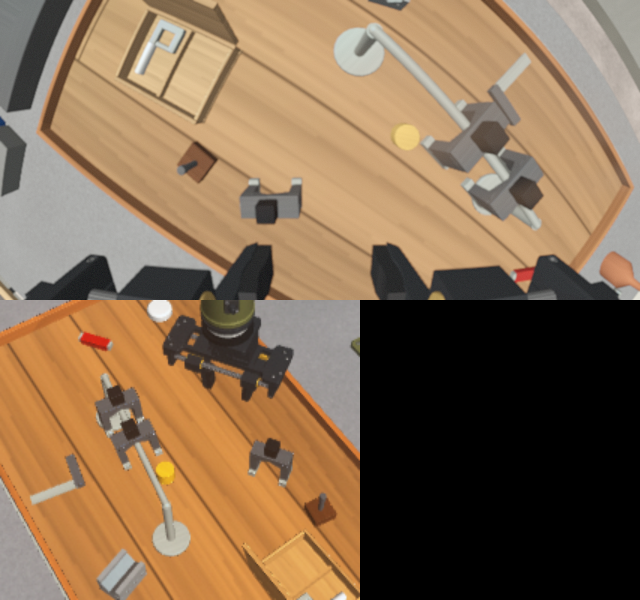

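Both gauges hang astride the bar. Gauge 1 stands at wrist (271,204), close to the prediction of (269,207).

Run:
```python
from h import *
cv2.imwrite('pics/c6.png',cv2.resize(cv2.imread('pics/w9.png')[160:240,220:325],(787,600),interpolation=cv2.INTER_CUBIC))
```

```text
(no output)
```

View pics/c6.png

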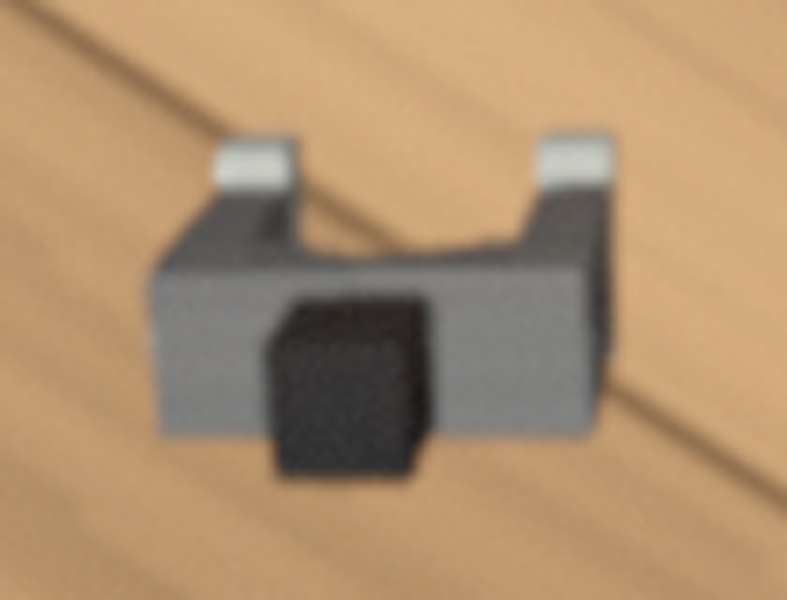

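The crown corners in the crop are (152,270), (582,270), (590,437) and (160,437).

Run:
```python
from h import *
p=np.array([at('w9',220+u/7.5,160+v/7.5,.0783)[:2] for u,v in[(152,270),(160,437),(582,270),(590,437)]]);d=p[2]+p[3]-p[0]-p[1]
print(p.mean(0),np.degrees(np.arctan2(d[1],d[0])));go(*(p.mean(0)*.5+np.array([.429,.0676])*.5),.082,-55.4)
```

```text
[0.42860161 0.06700029] -55.09771920427613
shift [-0.311 -0.452  1.436] turn [-0.     0.001  0.001]
```

```bash
python3 -m pendant '[0.6,-0.15,-0.22,0,0,0,0, 0.6,-0.311,-0.452,0.1,0,0,0, 0.6,-0.311,-0.452,0.4,0,0,0, 0.6,-0.311,-0.452,0.7,0,0,0, 0.6,-0.311,-0.452,0.9,0,0,0, 0.6,-0.311,-0.452,0.9,0,0,0]' | head -2
python3 -m pendant '[0.6,0,0,0.1,0,0,0, 0.6,0,0,0.2,0,0,0, 0.6,0,0,0.3,0,0,0, 0.6,0,0,0.4,0,0,0, 0.6,0,0,0.5,0,0,0, 0.6,0,0,0.53,0,0,0, 0.6,0,0,0.53,0,0,0]' | sed -n '2p;4p'
python3 -m pendant '[0.45,0,0,0,0,0,0, 0.35,0,0,0,0,0,0, 0.3,0,0,0,0,0,0, 0.27,0,0,0,0,0,0, 0.2,0,0,0,0,0,0, 0.1,0,0,0,0,0,0, 0.1,0,0,0,0,0,0]' 25
python3 -m pendant '[0.1,0,0,-0.05,0,0,0, 0.1,0,0,-0.15,0,0,0, 0.1,0,0,-0.35,0,0,0, 0.1,0,0,-0.6,0,0,0, 0.1,0,0,-0.85,0,0,0, 0.1,0,0,-1,0,0,0, 0.1,0,0,-1,0,0,0, 0.1,0,0,-1,0,0,0]' | sed -n '2p;4,6p'
python3 -m pendant '[0.1,0,0,-0.2,0,0,-0.05, 0.1,0,0,-0.4,0,0,-0.12, 0.1,0,0,-0.4,0,0,-0.2, 0.1,0,0,-0.4,0,0,-0.28, 0.1,0,0,-0.4,0,0,-0.36, 0.1,0,0,-0.4,0,0,-0.45, 0.1,0,0,-0.4,0,0,-0.528, 0.1,0,0,-0.4,0,0,-0.528, 0.1,0,0,-0.4,0,0,-0.528]' | sed -n '2p;4p'
python3 -c "
from h import *
st();go(.6545,.018,.195,-7.8)"
```

```text
clock: 26.95
tool_pos: [0.4272, 0.0673, 0.1601]
tool_pos: [0.4301, 0.0681, 0.0839]
contact_force: [0.1, 0.1, 0.9]
clock: 28.35
tool_pos: [0.4298, 0.0681, 0.0837]
eef_rot: [0.955, 0.297, 0.0, 0.0]
contact_force: [0.6, -0.7, 6.5]
opening: 0.27
finger_force: 25.0
tool_pos: [0.4289, 0.0682, 0.2333]
contact_force: [-0.4, -1.0, -2.3]
opening: 0.271
finger_force: 25.0
tool_pos: [0.4287, 0.068, 0.2922]
contact_force: [0.4, 0.2, -1.8]
t 30.05 pos [0.4287 0.068  0.2922] toolx [ 0.14   0.99  -0.001] tooly [ 0.99  -0.14  -0.003] F [ 0.4  0.2 -1.8] op 0.268 g 24.9782462278381 q [-0.04  0.38 -0.32  2.03  0.16  0.76 -0.59]
shift [-0.119  1.539  0.644] turn [-0.002  0.    -0.002]
```

```bash
python3 -m pendant '[0.1,0,0.15,0,0,0,0, 0.1,-0.05,0.35,0,0,0,0, 0.1,-0.1,0.6,0,0,0,0, 0.1,-0.119,0.8,0,0,0,0, 0.1,-0.119,0.95,0,0,0,0, 0.1,-0.119,1,0,0,0,0, 0.1,-0.119,1,0,0,0,0]' | sed -n '2p;4p'
python3 -m pendant '[0.1,0,0.2,0,0,0,0, 0.1,0,0.4,0,0,0,0, 0.1,0,0.539,0,0,0,0, 0.1,0,0.539,0.05,0,0,0, 0.1,0,0.539,0.12,0,0,0, 0.1,0,0.539,0.22,0,0,0, 0.1,0,0.539,0.32,0,0,0, 0.1,0,0.539,0.42,0,0,0, 0.1,0,0.539,0.52,0,0,0, 0.1,0,0.539,0.6,0,0,0, 0.1,0,0.539,0.64,0,0,0, 0.1,0,0.539,0.64,0,0,0]' | sed -n '2p;4p'
python3 -c "
from h import *
st();snap('wrist','w10');go(.6545,.018,.167,-7.8)
S=cv2.cvtColor(np.load('pics/w10.npz')['img'],cv2.COLOR_RGB2HSV)
for v in(170,190,200):print(v,S[v,290:350:2,1])"
```

```text
tool_pos: [0.5756, 0.0301, 0.2924]
contact_force: [-1.0, 1.0, -2.3]
tool_pos: [0.6544, 0.0191, 0.1965]
contact_force: [-0.5, -0.4, -1.7]
t 31.95 pos [0.6544 0.0191 0.1965] toolx [ 0.136  0.991 -0.   ] tooly [ 0.991 -0.136 -0.003] F [-0.5 -0.4 -1.7] op 0.273 g 24.991208729334176 q [ 0.03  0.78 -0.26  1.51  0.23  0.89 -0.43]
shift [-0.008 -0.004  0.202] turn [-0.  0. -0.]
170 [104 102 101 104 102 100 103 102 103 103  87  13  13  13  11  12  12  13
  14  47 102 104 104 104 103 103 103 102 105 102]
190 [101 105 103 100 104 103 103 103 101 104  90  16  12  13  13  13  12  13
  13  58 104 104 107 104 104 103 104 106 107 105]
200 [100 104 105 103 105 103 102 103 104 104  95  23  14  12  13  11  13  11
  14  63 105 106 105 106 107 104 105 105 108 107]
```

The bar is centred again at column 319. Lowering.

```bash
python3 -m pendant '[0.1,0,0,0.03,0,0,0, 0.1,0,0,0.06,0,0,0, 0.1,0,0,0.09,0,0,0, 0.1,0,0,0.12,0,0,0, 0.1,0,0,0.15,0,0,0, 0.1,0,0,0.18,0,0,0, 0.1,0,0,0.195,0,0,0, 0.1,0,0,0.195,0,0,0]' | sed -n '2p;4p'
python3 -m pendant '[0.1,0,0,0.005,0,0,0, 0.1,0,0,0.01,0,0,0, 0.1,0,0,0.01,0,0,0]' | sed -n '2p;4p'
```

```text
tool_pos: [0.6554, 0.019, 0.1677]
contact_force: [-0.2, -0.1, -1.8]
tool_pos: [0.6558, 0.019, 0.1668]
contact_force: [0.6, -0.4, -3.1]
```

```bash
python3 -m pendant '[0.1,0,0,0.002,0,0,0, 0.1,0,0,0.004,0,0,0, 0.1,0,0,0.004,0,0,0]' | sed -n '2p;4p'
```

```text
tool_pos: [0.6557, 0.019, 0.1661]
contact_force: [-0.1, -0.6, -2.4]
```

```bash
python3 -m pendant '[0.1,0,0,0.002,0,0,0, 0.1,0,0,0.004,0,0,0, 0.1,0,0,0.004,0,0,0]' | sed -n '2p;4p'
```

```text
tool_pos: [0.6557, 0.019, 0.1655]
contact_force: [-0.9, -0.5, -2.7]
```

```bash
python3 -m pendant '[0.1,0,-0.006,0,0,0,0, 0.1,0,-0.006,0.003,0,0,0, 0.1,0,-0.006,0.003,0,0,0]' | sed -n '2p;4p'
```

```text
tool_pos: [0.6547, 0.0191, 0.165]
contact_force: [0.6, 0.7, -2.2]
```

```bash
python3 -m pendant '[0.1,0,0,0.002,0,0,0, 0.1,0,0,0.003,0,0,0, 0.1,0,0,0.003,0,0,0]' | sed -n '2p;4p'
```

```text
tool_pos: [0.6548, 0.0191, 0.1646]
contact_force: [0.8, -0.3, -2.1]
```

```bash
python3 -m pendant '[0.1,0,0,0.002,0,0,0, 0.1,0,0,0.003,0,0,0, 0.1,0,0,0.003,0,0,0]' | sed -n '2p;4p'
```

```text
tool_pos: [0.6549, 0.0191, 0.1645]
contact_force: [-0.3, -1.0, 0.5]
```

```bash
python3 -m pendant '[0.28,0,0,0,0,0,0, 0.3,0,0,0,0,0,0, 0.35,0,0,0,0,0,0, 0.45,0,0,0,0,0,0, 0.55,0,0,0,0,0,0, 0.55,0,0,0,0,0,0]' | sed -n '2p;4p'
python3 -m pendant '[0.55,0,0,-0.05,0,0,0, 0.55,0,0,-0.15,0,0,0, 0.55,0,0,-0.3,0,0,0, 0.55,0,0,-0.6,0,0,0, 0.55,0,0,-0.9,0,0,0, 0.55,0,0,-0.9,0,0,0, 0.55,0,0,-0.9,0,0,0]' | head -2
python3 -c "
from h import *
go(.56,-.33,.28,-7.8)"
```

```text
tool_pos: [0.6549, 0.0191, 0.1641]
contact_force: [0.7, -0.3, 1.0]
clock: 35.9
tool_pos: [0.6555, 0.0193, 0.3016]
shift [-2.394 -0.313  0.14 ] turn [ 0.003 -0.001 -0.001]
```

```bash
python3 -m pendant '[0.55,-0.3,-0.3,0,0,0,0, 0.55,-0.6,-0.5,0,0,0,0, 0.55,-0.9,-0.6,0,0,0,0, 0.55,-1,-0.6,0,0,0,0, 0.55,-1,-0.6,0,0,0,0]' >/dev/null
python3 -m pendant '[0.55,-0.3,0,0,0,0,-0.08, 0.55,-0.6,0,0,0,0,-0.16, 0.55,-0.9,0,0,0,0,-0.24, 0.55,-1,0,0,0,0,-0.32, 0.55,-1,0,0,0,0,-0.4, 0.55,-1,0,0,0,0,-0.48, 0.55,-1,0,0,0,0,-0.5, 0.55,-1,0,0,0,0,-0.5]' | head -2
python3 - <<'E'
from h import *
st();snap('wrist','w11');go(.56,-.40,.2,37)
cv2.imwrite('pics/c7.png',cv2.resize(cv2.imread('pics/w11.png'),(640,400)))
S=cv2.cvtColor(np.load('pics/w11.npz')['img'],cv2.COLOR_RGB2HSV)
m=(((S[:,:,0]<6)|(S[:,:,0]>172))&(S[:,:,1]>170)&(S[:,:,2]>80)).astype(np.uint8)
n,l,s,c=cv2.connectedComponentsWithStats(m)
for i in range(1,n):
    if s[i,4]>60:print(s[i],c[i],at('w11',*c[i],.0223))
E
```

```text
clock: 37.2
tool_pos: [0.5247, -0.2648, 0.2985]
t 37.2 pos [ 0.5247 -0.2648  0.2985] toolx [-0.603  0.797  0.002] tooly [0.797 0.603 0.   ] F [-0.4  0.5 -0.5] op 0.55 g 0.0 q [ 0.69  0.61 -0.52  1.59  0.33  1.03  0.72]
shift [-0.861 -0.355  0.656] turn [-0.    -0.001  0.001]
[281 231  14  33 407] [287.16216216 247.15233415] [ 0.55916525 -0.39915202  0.0223    ]
```

View pics/c7.png

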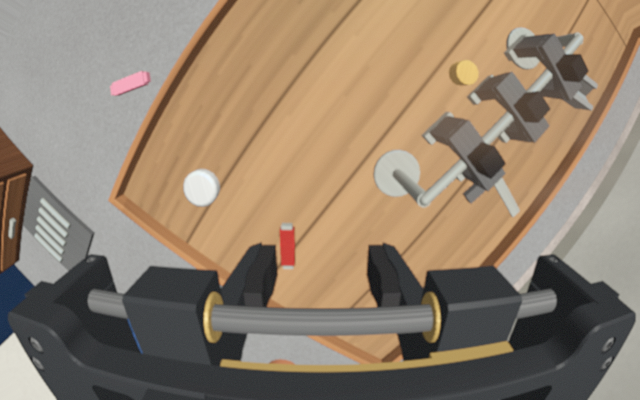

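All three gauges hang on the bar, at (567,65), (530,105) and (485,155). The red standard is at (288,247), lying along the tool's x.

Run:
```python
from h import *
a,b=at('w11',287,225,.02),at('w11',288.5,269,.02);d=a-b
yaw=np.degrees(np.arctan2(d[1],d[0]));print(a,b,yaw)
S=cv2.cvtColor(np.load('pics/w11.npz')['img'],cv2.COLOR_RGB2HSV)
m=(((S[:,:,0]<6)|(S[:,:,0]>172))&(S[:,:,1]>170)&(S[:,:,2]>80))[225:270,275:300]
ys,xs=np.nonzero(m);q=np.array([at('w11',x+275,y+225,.0223)[:2] for x,y in zip(xs,ys)])
w,V=np.linalg.eigh(np.cov(q.T));print(q.mean(0),np.degrees(np.arctan2(V[1,1],V[0,1]))%180,np.ptp(q@V,axis=0))
go(*q.mean(0),.013,yaw+90)
```

```text
[ 0.53854409 -0.37018602  0.02      ] [ 0.58325271 -0.43097345  0.02      ] 126.33415115352263
[ 0.55928321 -0.39935737] 125.36599784805563 [0.02017581 0.05529394]
shift [-0.856 -0.356  1.903] turn [-0.    -0.001  0.008]
```

```bash
python3 -m pendant '[0.55,-0.3,-0.12,0,0,0,0, 0.55,-0.6,-0.24,0.1,0,0,0, 0.55,-0.862,-0.356,0.4,0,0,0.008, 0.55,-0.862,-0.356,0.7,0,0,0.008, 0.55,-0.862,-0.356,1,0,0,0.008, 0.55,-0.862,-0.356,1,0,0,0.008, 0.55,-0.862,-0.356,1,0,0,0.008]' | head -2
python3 -m pendant '[0.55,0,0,0.2,0,0,0, 0.55,0,0,0.4,0,0,0, 0.55,0,0,0.55,0,0,0, 0.55,0,0,0.7,0,0,0, 0.55,0,0,0.8,0,0,0, 0.55,0,0,0.86,0,0,0, 0.55,0,0,0.9,0,0,0, 0.55,0,0,0.9,0,0,0]' | sed -n '2p;4p'
```

```text
clock: 37.95
tool_pos: [0.5606, -0.4002, 0.1495]
tool_pos: [0.5607, -0.4012, 0.0147]
contact_force: [-0.0, -0.4, 0.1]
```

```bash
python3 -m pendant '[0.55,0,0,0.01,0,0,0, 0.5,0,0,0.022,0,0,0, 0.4,0,0,0.022,0,0,0, 0.3,0,0,0.022,0,0,0, 0.25,0,0,0.022,0,0,0, 0.15,0,0,0.022,0,0,0, 0.1,0,0,0.022,0,0,0, 0.1,0,0,0.022,0,0,0]' 20
python3 -m pendant '[0.1,0,0,-0.05,0,0,0, 0.1,0,0,-0.15,0,0,0, 0.1,0,0,-0.35,0,0,0, 0.1,0,0,-0.6,0,0,0, 0.1,0,0,-0.9,0,0,0, 0.1,0,0,-1,0,0,0, 0.1,0,0,-1,0,0,0]' | sed -n '2p;4,6p'
python3 -m pendant '[0.1,0,0,-0.2,0,0,0, 0.1,0,0,-0.5,0,0,0, 0.1,0,0,-0.6,0,0,0, 0.1,0,0,-0.6,0,0,0]' | sed -n '2p;4,6p'
python3 - <<'E'
from h import *
st()
# case corners from t0 crop c1 (scale 800/280, offset 190,135)
for u,v in[(40,259),(184,249),(172,143),(32,155)]:print(at('t0',190+u*.35,135+v*.35,.042))
# from w1 / w9
E
```

```text
clock: 39.55
tool_pos: [0.5603, -0.4011, 0.011]
eef_rot: [0.451, 0.893, 0.0, 0.0]
contact_force: [0.3, 0.5, 1.3]
opening: 0.248
finger_force: 20.0
tool_pos: [0.5619, -0.4019, 0.1646]
contact_force: [0.7, 0.3, -0.6]
opening: 0.248
finger_force: 20.0
tool_pos: [0.5608, -0.4013, 0.2518]
contact_force: [0.3, -0.5, -0.3]
opening: 0.246
finger_force: 20.0
t 40.65 pos [ 0.5608 -0.4013  0.2518] toolx [-0.594  0.805 -0.002] tooly [0.805 0.594 0.001] F [ 0.3 -0.5 -0.3] op 0.246 g 19.999862015247345 q [ 0.78  0.8  -0.48  1.32  0.38  1.11  0.89]
[0.44834258 0.36608525 0.042     ]
[0.45478067 0.21121365 0.042     ]
[0.57039009 0.22340616 0.042     ]
[0.56157664 0.37574315 0.042     ]
```

```bash
python3 -m pendant '[0.1,0.2,0,-0.1,0,0,-0.07, 0.1,0.5,0,-0.3,0,0,-0.15, 0.1,0.8,0,-0.35,0,0,-0.23, 0.1,1,0,-0.35,0,0,-0.31, 0.1,1,0,-0.35,0,0,-0.39, 0.1,1,0,-0.35,0,0,-0.47, 0.1,1,0,-0.35,0,0,-0.55, 0.1,1,0,-0.35,0,0,-0.6, 0.1,1,0,-0.35,0,0,-0.64, 0.1,1,0,-0.35,0,0,-0.64]' | head -2
python3 -m pendant '[0.1,0,0.15,0,0,0,0, 0.1,0,0.45,0,0,0,0, 0.1,0,0.75,0,0,0,0, 0.1,0,1,0,0,0,0, 0.1,0,1,0,0,0,0]' | head -2
python3 -m pendant '[0.1,0,0.3,0,0,0,0, 0.1,0,0.6,0,0,0,0, 0.1,0,0.9,0,0,0,0, 0.1,0,1,0,0,0,0, 0.1,0,1,0,0,0,0]' | head -2
python3 -m pendant '[0.1,0,0.3,0,0,0,0, 0.1,0,0.6,0,0,0,0, 0.1,0,0.9,0,0,0,0, 0.1,0,1,0,0,0,0, 0.1,0,1,0,0,0,0]' | head -2
python3 - <<'E'
from h import *
st();snap('wrist','w12');go(.503,.256,.2,94)
a=cv2.imread('pics/w12.png')
cv2.imwrite('pics/c8.png',a)
E
```

```text
clock: 41.65
tool_pos: [0.4695, -0.2802, 0.3006]
clock: 42.15
tool_pos: [0.4596, -0.1248, 0.3029]
clock: 42.65
tool_pos: [0.4495, 0.0207, 0.3027]
clock: 43.15
tool_pos: [0.4397, 0.1691, 0.3027]
t 43.15 pos [0.4397 0.1691 0.3027] toolx [-0.997 -0.072  0.001] tooly [-0.072  0.997  0.   ] F [-0.6 -0.9 -0.4] op 0.246 g 20.000014901161194 q [ 0.07  0.49 -0.82  1.91  0.44  0.93  0.68]
shift [-0.462  0.565  0.681] turn [-0.001 -0.001 -0.001]
```

View pics/c8.png

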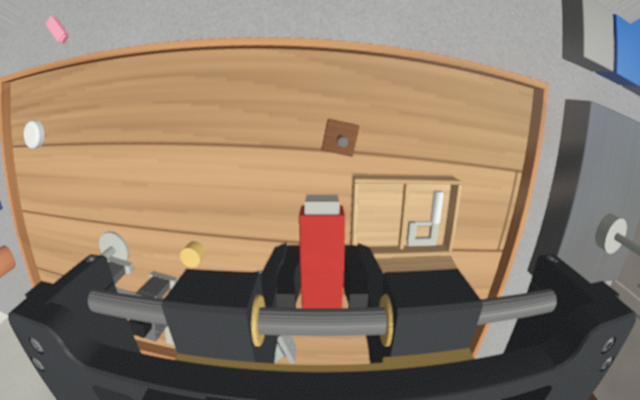

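This view shows the standard (red) held straight. The case's near rim runs from (354,179) to (461,180) and its divider is at column 404. It was my 15th picture, one over the limit of 14, so I'll work from numbers only from here on.

Run:
```python
from h import *
z=.0423
A=[at('w12',u,v,z)[:2] for u,v in[(354,179),(461,180),(352,254),(455,255)]]
for a in A:print(a.round(4))
d=A[1]-A[0];print('case y ang',np.degrees(np.arctan2(d[1],d[0])),np.linalg.norm(d))
print('div',at('w12',404,182,.028),at('w12',403,248,.028))
# edge profile: rows/cols gray around rim
I=cv2.cvtColor(np.load('pics/w12.npz')['img'],cv2.COLOR_RGB2GRAY)
print('row210',I[210,345:470].tolist());print('row200',I[200,345:412].tolist());print('col380',I[170:262,380].tolist())
```

```text
[0.4543 0.2144]
[0.4425 0.3719]
[0.5675 0.2235]
[0.5631 0.3897]
case y ang 94.30389205202466 0.1579799577650527
div [0.45629133 0.28898597 0.028     ] [0.56053337 0.30438284 0.028     ]
row210 [162, 165, 164, 166, 162, 150, 125, 107, 136, 174, 197, 204, 201, 193, 189, 189, 189, 187, 189, 190, 188, 188, 190, 189, 187, 189, 189, 189, 189, 189, 189, 188, 188, 189, 188, 190, 187, 188, 189, 189, 188, 190, 189, 189, 189, 190, 189, 189, 189, 189, 189, 190, 189, 189, 189, 182, 149, 115, 129, 166, 187, 192, 191, 189, 189, 188, 190, 189, 190, 190, 189, 189, 189, 189, 190, 188, 188, 190, 189, 189, 189, 189, 189, 189, 190, 182, 162, 146, 160, 180, 200, 217, 231, 240, 242, 235, 214, 194, 187, 188, 189, 182, 154, 119, 103, 102, 104, 103, 103, 118, 155, 186, 194, 185, 175, 171, 173, 172, 172, 173, 172, 173, 171, 172, 172]
row200 [177, 176, 177, 177, 173, 166, 144, 120, 122, 157, 190, 199, 195, 191, 194, 197, 197, 198, 198, 197, 198, 197, 198, 197, 197, 197, 198, 197, 197, 197, 198, 197, 198, 197, 198, 197, 197, 197, 198, 197, 197, 197, 197, 197, 197, 197, 196, 197, 197, 197, 196, 196, 197, 196, 196, 193, 179, 147, 112, 133, 167, 188, 191, 194, 195, 197, 195]
col380 [177, 177, 173, 164, 147, 127, 113, 110, 122, 151, 175, 184, 178, 177, 186, 191, 190, 190, 189, 185, 185, 187, 191, 193, 197, 199, 198, 195, 196, 196, 197, 197, 197, 198, 197, 194, 191, 190, 189, 189, 190, 190, 189, 191, 191, 192, 190, 189, 186, 186, 185, 187, 187, 190, 192, 190, 191, 186, 188, 186, 184, 187, 192, 195, 196, 193, 189, 186, 184, 184, 186, 191, 194, 194, 188, 169, 140, 112, 103, 103, 105, 106, 115, 144, 170, 183, 182, 171, 151, 134, 125, 124]
```

```bash
python3 -m pendant '[0.1,-0.1,0.15,0,0,0,0, 0.1,-0.3,0.35,0,0,0,0, 0.1,-0.45,0.5,0,0,0,0, 0.1,-0.465,0.575,0.1,0,0,0, 0.1,-0.465,0.575,0.35,0,0,0, 0.1,-0.465,0.575,0.6,0,0,0, 0.1,-0.465,0.575,0.85,0,0,0, 0.1,-0.465,0.575,1,0,0,0, 0.1,-0.465,0.575,1,0,0,0, 0.1,-0.465,0.575,1,0,0,0]' | head -2
python3 - <<'E'
from h import *
st();snap('wrist','w13');go(.5035,.2575,.022,94.3)
I=cv2.cvtColor(np.load('pics/w13.npz')['img'],cv2.COLOR_RGB2GRAY)
import textwrap
for v in(150,165,180):print(v,I[v,200:440:2].tolist())
for p in[(-.054,-.074,.0423),(-.03,-.074,.0423),(-.03,-.0025,.0283),(-.06,-.038,.0423)]:
    c,s=np.cos(.075),np.sin(.075);print(p,proj('w13',(.5085+c*p[0]-s*p[1],.296+s*p[0]+c*p[1],p[2])))
E
```

```text
clock: 44.2
tool_pos: [0.5032, 0.2573, 0.1531]
t 44.2 pos [0.5032 0.2573 0.1531] toolx [-0.998 -0.068  0.001] tooly [-0.068  0.998 -0.002] F [-0.2 -0.2 -1.3] op 0.245 g 19.999955892562866 q [-0.19  0.8  -0.64  1.81  0.67  0.76  0.45]
shift [ 0.002 -0.006  0.88 ] turn [-0.     0.    -0.004]
150 [174, 175, 176, 175, 177, 175, 176, 174, 175, 175, 175, 175, 176, 174, 176, 176, 176, 175, 177, 177, 176, 176, 176, 176, 175, 175, 177, 176, 175, 177, 176, 176, 176, 176, 175, 177, 177, 170, 159, 190, 198, 174, 159, 179, 185, 183, 183, 185, 182, 183, 183, 183, 183, 183, 183, 184, 183, 184, 184, 183, 183, 183, 183, 184, 183, 183, 183, 184, 183, 184, 183, 184, 184, 184, 184, 184, 186, 185, 185, 187, 185, 152, 137, 183, 186, 185, 186, 187, 187, 187, 187, 188, 187, 187, 188, 189, 189, 188, 188, 189, 189, 189, 190, 189, 189, 188, 190, 189, 188, 188, 186, 187, 186, 186, 186, 186, 185, 184, 181, 180]
165 [163, 162, 164, 163, 164, 164, 163, 164, 164, 165, 164, 164, 163, 165, 165, 164, 164, 164, 165, 164, 162, 165, 164, 165, 166, 164, 164, 164, 165, 165, 164, 165, 164, 164, 164, 165, 165, 161, 152, 189,
[... 515 characters left out ...]
 169, 171, 170, 170, 170, 170, 169, 171, 170, 171, 171, 170, 170, 171, 169, 172, 151, 177, 197, 192, 159, 172, 192, 193, 192, 192, 192, 192, 192, 192, 193, 192, 192, 191, 192, 192, 193, 191, 192, 192, 192, 191, 192, 193, 192, 191, 191, 191, 190, 193, 192, 192, 192, 191, 190, 192, 191, 191, 185, 132, 169, 186, 187, 190, 191, 191, 190, 191, 189, 190, 189, 190, 190, 189, 190, 188, 188, 189, 188, 190, 189, 188, 188, 164, 140, 160, 184, 208, 227, 235, 239, 223, 187, 187, 187, 187, 181, 119]
(-0.054, -0.074, 0.0423) [278.52340583 147.95597598]
(-0.03, -0.074, 0.0423) [279.5987566  175.73831262]
(-0.03, -0.0025, 0.0283) [361.22319105 171.65161608]
(-0.06, -0.038, 0.0423) [321.40933269 140.16987355]
```

The empty half's edges sit where predicted: wall at about column 280, divider at about 362, tool centre at about 321. Lowering.

```bash
python3 -m pendant '[0.1,0,0,0.1,0,0,0, 0.1,0,0,0.25,0,0,0, 0.1,0,0,0.4,0,0,0, 0.1,0,0,0.5,0,0,0, 0.1,0,0,0.6,0,0,0, 0.1,0,0,0.68,0,0,0, 0.1,0,0,0.75,0,0,0, 0.1,0,0,0.8,0,0,0, 0.1,0,0,0.84,0,0,0, 0.1,0,0,0.87,0,0,0, 0.1,0,0,0.87,0,0,0]' | sed -n '2p;4p'
python3 -m pendant '[0.1,0,0,0.005,0,0,0, 0.1,0,0,0.01,0,0,0, 0.1,0,0,0.01,0,0,0]' | sed -n '2p;4p'
```

```text
tool_pos: [0.5029, 0.2594, 0.0225]
contact_force: [-0.3, 0.4, -1.4]
tool_pos: [0.5032, 0.2595, 0.0216]
contact_force: [-0.6, -0.6, -0.1]
```

```bash
python3 -m pendant '[0.1,0,0,0.005,0,0,0, 0.1,0,0,0.01,0,0,0, 0.1,0,0,0.01,0,0,0]' | sed -n '2p;4p'
```

```text
tool_pos: [0.503, 0.2594, 0.0198]
contact_force: [0.4, -0.9, -1.0]
```

```bash
python3 -m pendant '[0.1,0,-0.012,0,0,0,0, 0.1,0,-0.012,0.007,0,0,0, 0.1,0,-0.012,0.007,0,0,0]' | sed -n '2p;4p'
```

```text
tool_pos: [0.5032, 0.2575, 0.0187]
contact_force: [0.3, 1.0, -1.2]
```

```bash
python3 -m pendant '[0.1,0,0,0.005,0,0,0, 0.1,0,0,0.008,0,0,0, 0.1,0,0,0.008,0,0,0]' | sed -n '2p;4p'
```

```text
tool_pos: [0.5032, 0.2577, 0.0175]
contact_force: [0.8, 0.2, -0.4]
```

```bash
python3 -m pendant '[0.1,0,0,0.003,0,0,0, 0.1,0,0,0.006,0,0,0, 0.1,0,0,0.006,0,0,0]' | sed -n '2p;4p'
```

```text
tool_pos: [0.5032, 0.2577, 0.0169]
contact_force: [-1.1, -0.1, 1.3]
```

```bash
python3 -m pendant '[0.26,0,0,0,0,0,0, 0.29,0,0,0,0,0,0, 0.33,0,0,0,0,0,0, 0.33,0,0,0,0,0,0, 0.33,0,0,0,0,0,0]' | sed -n '2p;4,6p'
python3 -m pendant '[0.33,0,0,-0.05,0,0,0, 0.33,0,0,-0.15,0,0,0, 0.33,0,0,-0.3,0,0,0, 0.33,0,0,-0.5,0,0,0, 0.33,0,0,-0.75,0,0,0, 0.33,0,0,-1,0,0,0, 0.33,0,0,-1,0,0,0, 0.33,0,0,-1,0,0,0]' | sed -n '2p;4,6p'
python3 -m pendant '[0.33,0.1,0,-0.3,0,0,0, 0.33,0.3,0,-0.6,0,0,0, 0.33,0.5,0,-0.9,0,0,0, 0.2,0.6,0,-1,0,0,0, 0.1,0.6,0,-1,0,0,0, 0,0.6,0,-1,0,0,0, 0,0.6,0,-1,0,0,0]' | sed -n '2p;4,6p'
python3 - <<'E'
from h import *
st();snap('wrist','w14');snap('top','t2');snap('scene','s3')
for f in('t2','s3','w14'):
    S=cv2.cvtColor(np.load(f'pics/{f}.npz')['img'],cv2.COLOR_RGB2HSV)
    m=(((S[:,:,0]<6)|(S[:,:,0]>172))&(S[:,:,1]>170)&(S[:,:,2]>80)).astype(np.uint8)
    n,l,s,c=cv2.connectedComponentsWithStats(m)
    for i in range(1,n):
        if s[i,4]>15:print(f,s[i],c[i].round(1),at(f,*c[i],.0283).round(4))
E
```

```text
tool_pos: [0.5032, 0.2577, 0.0167]
contact_force: [1.0, 0.6, 0.5]
opening: 0.33
finger_force: 0.0
tool_pos: [0.5036, 0.2578, 0.1684]
contact_force: [-0.0, -0.7, -0.5]
opening: 0.33
finger_force: 0.0
tool_pos: [0.4139, 0.2503, 0.315]
contact_force: [0.5, -0.1, 0.7]
opening: 0.005
finger_force: 0.0
t 48.85 pos [0.4139 0.2503 0.315 ] toolx [-0.998 -0.069  0.002] tooly [-0.069  0.998 -0.002] F [ 0.5 -0.1  0.7] op 0.005 g 0.0 q [-0.11  0.5  -0.82  1.85  0.43  0.98  0.53]
t2 [237 198   7  12  69] [239.7 203.9] [0.5142 0.2591 0.0283]
s3 [347 287  22  20 194] [357.8 296.2] [0.5061 0.2595 0.0283]
w14 [317 204  12  35 387] [322.8 220.5] [0.5013 0.2577 0.0283]
```

Run:
```python
from h import *
c,s=np.cos(.075),np.sin(.075)
def W(x,y,z):return np.array([.5085+c*x-s*y,.296+s*x+c*y,z+.0063])
for th in(1.4,1.5,1.6,1.7,1.8):
    # inner face & outer face top corners, -y and +y sides
    print(th,[proj(f,W(.06-.12*np.cos(th)+o*np.sin(th),y,.036+.12*np.sin(th)+o*np.cos(th))).round(1).tolist() for f in('t0','s0','w9') for y in(-.08,.08) for o in(0,.008)][::1])
```

```text
1.4 [[244.0, 183.9], [243.6, 181.0], [186.9, 189.7], [186.5, 186.9], [336.0, 271.4], [333.5, 273.0], [379.5, 321.2], [377.0, 322.9], [194.2, 44.7], [197.5, 37.1], [90.2, -0.2], [92.5, -6.7]]
1.5 [[243.5, 179.6], [243.2, 176.8], [186.4, 185.5], [186.2, 182.6], [332.3, 273.9], [329.7, 275.6], [375.7, 323.9], [373.1, 325.9], [199.5, 33.4], [203.4, 25.9], [94.1, -9.9], [97.0, -16.4]]
1.6 [[243.2, 175.4], [242.9, 172.6], [186.2, 181.2], [186.0, 178.4], [328.4, 276.5], [325.8, 278.4], [371.8, 327.0], [369.1, 329.1], [205.6, 22.3], [209.9, 15.1], [98.8, -19.5], [102.3, -25.7]]
1.7 [[242.9, 171.3], [242.7, 168.6], [186.0, 177.1], [186.0, 174.4], [324.5, 279.5], [321.9, 281.5], [367.8, 330.2], [365.1, 332.4], [212.3, 11.7], [216.9, 4.9], [104.3, -28.6], [108.3, -34.5]]
1.8 [[242.7, 167.3], [242.6, 164.7], [186.0, 173.1], [186.1, 170.5], [320.7, 282.6], [318.1, 284.7], [363.8, 333.6], [361.1, 335.9], [219.3, 1.8], [224.1, -4.5], [110.5, -37.1], [114.8, -42.5]]
```

```bash
python3 -m pendant '[0,-0.3,0.1,0,0,0,0, 0,-0.6,0.2,0,0,0,0, 0,-0.9,0.265,0,0,0,0, 0,-1,0.265,0,0,0,0, 0,-1,0.265,0,0,0,0]' | head -2
python3 -m pendant '[0,-0.3,0,0,0,0,0, 0,-0.48,0,0,0,0,0, 0,-0.48,0,0.1,0,0,0, 0,-0.48,0,0.4,0,0,0, 0,-0.48,0,0.7,0,0,0, 0,-0.48,0,1,0,0,0, 0,-0.48,0,1,0,0,0]' | sed -n '2p;4p'
python3 - <<'E'
from h import *
st();p=r.get_state()['tool_pos'];d=p[:2]-[.5085,.296]
c,s=np.cos(.075),np.sin(.075);x=c*d[0]+s*d[1];y=-s*d[0]+c*d[1];print('case x,y',x,y)
for th in np.arange(1.75,-.01,-.125):
    X=.06-.095*np.cos(th)+.008*np.sin(th)+.010;Z=.0423+.095*np.sin(th)+.008*np.cos(th)
    print(round(th,3),'z',round(Z,4),'tool x',round((x-X)/.15,3),'tool z',round((p[2]-Z)/.15,3))
E
```

```text
clock: 49.5
tool_pos: [0.5623, 0.301, 0.3144]
tool_pos: [0.6274, 0.3032, 0.1598]
contact_force: [0.1, -0.3, -0.4]
t 50.2 pos [0.6274 0.3032 0.1598] toolx [-0.997 -0.072  0.012] tooly [-0.072  0.997 -0.007] F [ 0.1 -0.3 -0.4] op -0.0 g 0.0 q [-0.2   0.95 -0.68  1.36  0.63  1.06  0.65]
case x,y 0.11907887007462699 -0.001747187148704958
1.75 z 0.1344 tool x 0.162 tool z 0.17
1.625 z 0.1367 tool x 0.24 tool z 0.154
1.5 z 0.1376 tool x 0.319 tool z 0.148
1.375 z 0.137 tool x 0.398 tool z 0.152
1.25 z 0.135 tool x 0.476 tool z 0.165
1.125 z 0.1315 tool x 0.552 tool z 0.189
1.0 z 0.1266 tool x 0.625 tool z 0.222
0.875 z 0.1203 tool x 0.692 tool z 0.263
0.75 z 0.1129 tool x 0.754 tool z 0.313
0.625 z 0.1044 tool x 0.81 tool z 0.369
0.5 z 0.0949 tool x 0.857 tool z 0.433
0.375 z 0.0845 tool x 0.897 tool z 0.502
0.25 z 0.0736 tool x 0.928 tool z 0.575
0.125 z 0.0621 tool x 0.949 tool z 0.651
0.0 z 0.0503 tool x 0.961 tool z 0.73
```

```bash
python3 -m pendant '[0,0,0,0.07,0,0,0, 0,0,0,0.15,0,0,0, 0,0,0,0.15,0,0,0, 0,0,0,0.15,0,0,0]' | sed -n '2p;4p'
python3 -m pendant '[0,0.04,0,0,0,0,0, 0,0.08,0,0,0,0,0, 0,0.12,0,0,0,0,0, 0,0.16,0,0,0,0,0, 0,0.2,0,0,0,0,0, 0,0.24,0,0,0,0,0, 0,0.28,0,0,0,0,0, 0,0.32,0,0,0,0,0]' | sed -n '2p;4p'
python3 - <<'E'
from h import *
st();p=r.get_state()['tool_pos'];d=p[:2]-[.5085,.296]
c,s=np.cos(.075),np.sin(.075);x=c*d[0]+s*d[1];print(x)
for th in np.arange(1.375,-.01,-.125):
    X=.06-.095*np.cos(th)+.008*np.sin(th)+.010;Z=.0423+.095*np.sin(th)+.008*np.cos(th)
    print(round(th,3),'tool x',round((x-X)/.15,3),'tool z',round((p[2]-Z)/.15,3))
E
```

```text
tool_pos: [0.6325, 0.307, 0.1455]
contact_force: [-0.3, 0.2, 0.2]
tool_pos: [0.5841, 0.3033, 0.1445]
contact_force: [1.6, 0.4, 1.2]
t 51.4 pos [0.5841 0.3033 0.1445] toolx [-0.998 -0.07  -0.001] tooly [-0.07   0.998  0.   ] F [1.6 0.4 1.2] op 0.008 g 1.087990254163742 q [-0.21  0.92 -0.66  1.53  0.66  0.93  0.55]
0.07593175185219446
1.375 tool x 0.11 tool z 0.049
1.25 tool x 0.189 tool z 0.063
1.125 tool x 0.265 tool z 0.087
1.0 tool x 0.337 tool z 0.119
0.875 tool x 0.405 tool z 0.161
0.75 tool x 0.467 tool z 0.21
0.625 tool x 0.522 tool z 0.267
0.5 tool x 0.57 tool z 0.331
0.375 tool x 0.609 tool z 0.399
0.25 tool x 0.64 tool z 0.473
0.125 tool x 0.661 tool z 0.549
0.0 tool x 0.673 tool z 0.628
```

Light contact, about 1.6 N, so the lid is moving. I'll follow the arc slowly.

```bash
python3 -m pendant '[0,0.05,0,0.02,0,0,0, 0,0.11,0,0.045,0,0,0, 0,0.15,0,0.055,0,0,0, 0,0.19,0,0.063,0,0,0, 0,0.23,0,0.075,0,0,0, 0,0.265,0,0.087,0,0,0, 0,0.3,0,0.103,0,0,0, 0,0.337,0,0.12,0,0,0, 0,0.37,0,0.14,0,0,0, 0,0.405,0,0.161,0,0,0, 0,0.437,0,0.185,0,0,0, 0,0.467,0,0.21,0,0,0]' | sed -n '2p;4p'
python3 -m pendant '[0,0.03,0,0.028,0,0,0, 0,0.055,0,0.057,0,0,0, 0,0.08,0,0.089,0,0,0, 0,0.103,0,0.121,0,0,0, 0,0.123,0,0.155,0,0,0, 0,0.142,0,0.189,0,0,0, 0,0.158,0,0.225,0,0,0, 0,0.173,0,0.263,0,0,0, 0,0.173,0,0.263,0,0,0]' | sed -n '2p;4p'
python3 -c "
from h import *
snap('wrist','w15');snap('scene','s4');snap('top','t3');st()"
```

```text
tool_pos: [0.5139, 0.2982, 0.1124]
contact_force: [2.0, 0.4, 1.2]
tool_pos: [0.4874, 0.2962, 0.0724]
contact_force: [-0.6, 0.0, 0.1]
t 53.65 pos [0.488  0.2964 0.0731] toolx [-0.998 -0.07   0.001] tooly [-0.07   0.998 -0.   ] F [-0.  -0.7 -0.1] op 0.006 g 0.0 q [-0.31  0.92 -0.55  1.84  0.79  0.62  0.28]
```

```bash
python3 -m pendant '[0,0.008,0,0.02,0,0,0, 0,0.016,0,0.04,0,0,0, 0,0.021,0,0.06,0,0,0, 0,0.025,0,0.08,0,0,0, 0,0.025,0,0.08,0,0,0]' | sed -n '2p;4p'
python3 -m pendant '[0,0.004,0,0.015,0,0,0, 0,0.007,0,0.03,0,0,0, 0,0.007,0,0.03,0,0,0]' | sed -n '2p;4p'
```

```text
tool_pos: [0.4844, 0.2961, 0.0608]
contact_force: [0.0, 0.6, 0.2]
tool_pos: [0.4834, 0.296, 0.0565]
contact_force: [-0.4, -0.0, 0.4]
```

```bash
python3 -m pendant '[0,0,0,0.01,0,0,0, 0,0,0,0.015,0,0,0, 0,0,0,0.015,0,0,0]' | sed -n '2p;4p'
```

```text
tool_pos: [0.4833, 0.2961, 0.0543]
contact_force: [0.2, 0.1, 0.3]
```

```bash
python3 -m pendant '[0,0,0,0.01,0,0,0, 0,0,0,0.015,0,0,0, 0,0,0,0.015,0,0,0]' | sed -n '2p;4p'
```

```text
tool_pos: [0.4836, 0.2962, 0.0521]
contact_force: [0.3, -0.8, 0.3]
```

```bash
python3 -m pendant '[0,0,0,0.005,0,0,0, 0,0,0,0.01,0,0,0, 0,0,0,0.01,0,0,0]' | sed -n '2p;4p'
```

```text
tool_pos: [0.4837, 0.2962, 0.0507]
contact_force: [-0.3, 0.1, -0.0]
```

Run:
```python
from h import *
snap('scene','s5');st()
# red standard visible? lid texture change: compare s0 vs s5 at projected case interior & closed-lid points
c,s=np.cos(.075),np.sin(.075)
W=lambda x,y,z:np.array([.5085+c*x-s*y,.296+s*x+c*y,z+.0063])
A=np.load('pics/s3.npz')['img'];B=np.load('pics/s5.npz')['img']
for p in[(-.04,-.06,.044),(-.04,.06,.044),(.03,-.06,.044),(.03,.06,.044),(-.056,-.03,.044),(-.05,-.04,.006)]:
    u,v=proj('s5',W(*p)).astype(int);print(p,(u,v),A[v,u],B[v,u])
D=np.abs(A.astype(int)-B).sum(2)>60;m=D[:,280:460].astype(np.uint8);ys,xs=np.nonzero(m);print(xs.min()+280,xs.max()+280,ys.min(),ys.max())
print([proj('s5',W(x,y,.044)).round().tolist() for x in(-.06,.06) for y in(-.08,.08)])
```

```text
t 55.4 pos [0.4838 0.2961 0.0507] toolx [-0.998 -0.07  -0.   ] tooly [-0.07   0.998  0.   ] F [-0.4 -0.4  0.1] op 0.004 g 0.0 q [-0.33  0.94 -0.52  1.86  0.83  0.57  0.24]
(-0.04, -0.06, 0.044) (np.int64(362), np.int64(278)) [140  96  52] [57 44 35]
(-0.04, 0.06, 0.044) (np.int64(393), np.int64(312)) [110  75  42] [70 57 49]
(0.03, -0.06, 0.044) (np.int64(342), np.int64(293)) [212 152  84] [226 163  87]
(0.03, 0.06, 0.044) (np.int64(372), np.int64(328)) [191 187 174] [226 165  88]
(-0.056, -0.03, 0.044) (np.int64(374), np.int64(283)) [211 140  70] [53 39 29]
(-0.05, -0.04, 0.006) (np.int64(369), np.int64(288)) [230 174 104] [184 137  51]
321 459 0 346
[[363.0, 269.0], [404.0, 314.0], [328.0, 295.0], [369.0, 342.0]]
```

```bash
python3 -m pendant '[0,0,0,0.004,0,0,0, 0,0,0,0.007,0,0,0, 0,0,0,0.007,0,0,0]' | sed -n '2p;4p'
```

```text
tool_pos: [0.4838, 0.2962, 0.0504]
contact_force: [-1.2, -2.0, 6.8]
```

```bash
python3 -m pendant '[0,0,0,0.004,0,0,0, 0,0,0,0.007,0,0,0, 0,0,0,0.007,0,0,0]' | sed -n '2p;4p'
```

```text
tool_pos: [0.4838, 0.2962, 0.0503]
contact_force: [-2.7, -3.0, 14.8]
```

Stiff contact at z=0.0504 matches the height expected for a shut lid. I'll back off and check numerically.

```bash
python3 -m pendant '[0,0,0,-0.02,0,0,0, 0,0,0,-0.1,0,0,0, 0,0,0,-0.3,0,0,0, 0,0,0,-0.6,0,0,0, 0,0,0,-1,0,0,0, 0,0,0,-1,0,0,0, 0,0,0,-1,0,0,0]' | sed -n '2p;4p'
python3 -m pendant '[0,0.15,0.2,-0.3,0,0,0, 0,0.3,0.5,-0.5,0,0,0, 0,0.3,0.8,-0.5,0,0,0, 0,0.3,1,-0.5,0,0,0, 0,0.3,1,-0.5,0,0,0, 0,0.3,1,-0.5,0,0,0, 0,0.3,1,-0.5,0,0,0]' | sed -n '2p;4p'
python3 - <<'E'
from h import *
snap('scene','s6');snap('top','t4');st()
c,s=np.cos(.075),np.sin(.075)
W=lambda x,y,z:np.array([.5085+c*x-s*y,.296+s*x+c*y,z+.0063])
# top-view saturation map of the closed lid: uniform maple?
B=np.load('pics/t4.npz')['img'];S=np.load('pics/s6.npz')['img']
for th in(0,.1,.2):
    q=[W(.06-.12*np.cos(th)+.008*np.sin(th),y,.036+.12*np.sin(th)+.008*np.cos(th)) for y in(-.08,.08)];print(th,[proj(f,a).round(1).tolist() for f in('t4','s6') for a in q])
u=int(proj('t4',W(0,0,.044))[0]);print('t4 col',u,[int(x) for x in B[185:235,u].sum(1)])
v=int(proj('t4',W(0,0,.044))[1]);print('t4 row',v,[int(x) for x in B[v,195:262].sum(1)])
# along case -x centreline in scene view, near edge
pts=[proj('s6',W(x,0,.044)) for x in np.arange(-.09,.07,.005)];print([int(S[int(b),int(a)].sum()) for a,b in pts])
# gauges on the rail: dark blobs in the scene image vs model block tops
for y in(-.14,-.0604,.019):
    x=.6438+(y+.06)*.1375;a,b=proj('s6',(x,y,.18));print('block',y,(a.round(),b.round()),S[int(b)-2:int(b)+3,int(a)-2:int(a)+3].mean((0,1)).round())
A=np.load('pics/s3.npz')['img'];print('rail region change',(np.abs(A.astype(int)-S)[150:290,190:300].sum(2)>60).sum())
E
```

```text
tool_pos: [0.4847, 0.2969, 0.201]
contact_force: [-0.5, -0.5, -1.3]
tool_pos: [0.4288, 0.4404, 0.2719]
contact_force: [0.6, 1.5, 0.1]
t 57.5 pos [0.4291 0.4405 0.2727] toolx [-0.998 -0.068  0.001] tooly [-0.068  0.998 -0.002] F [ 0.8 -0.4 -0.9] op 0.009 g 0.0 q [-0.48  0.72 -0.73  1.54  0.52  1.09  0.3 ]
0 [[253.8, 222.0], [201.5, 227.4], [363.5, 269.3], [404.2, 314.1]]
0.1 [[253.0, 221.3], [200.2, 226.7], [363.4, 267.5], [404.5, 312.7]]
0.2 [[252.3, 220.1], [198.9, 225.6], [363.0, 266.1], [404.5, 311.5]]
t4 col 226 [376, 400, 404, 406, 402, 388, 382, 381, 391, 389, 392, 397, 397, 399, 396, 405, 402, 414, 419, 414, 401, 394, 404, 406, 419, 428, 412, 397, 385, 389, 382, 380, 397, 406, 409, 409, 409, 401, 383, 313, 283, 327, 354, 356, 350, 354, 341, 296, 266, 268]
t4 row 205 [317, 315, 325, 332, 371, 393, 400, 399, 411, 404, 408, 409, 401, 415, 402, 397, 402, 408, 407, 404, 399, 401, 401, 401, 395, 395, 390, 393, 397, 399, 400, 401, 400, 398, 399, 395, 402, 399, 396, 399, 399, 399, 395, 402, 403, 394, 400, 396, 396, 404, 398, 404, 408, 406, 400, 395, 329, 228, 238, 295, 324, 325, 326, 328, 326, 330, 330]
[404, 395, 402, 391, 370, 403, 426, 496, 515, 506, 513, 496, 483, 489, 500, 525, 500, 490, 500, 532, 510, 488, 505, 497, 489, 504, 481, 483, 503, 505, 497, 289]
block -0.14 (np.float64(236.0), np.float64(182.0)) [62. 46. 37.]
block -0.0604 (np.float64(247.0), np.float64(204.0)) [62. 46. 37.]
block 0.019 (np.float64(259.0), np.float64(228.0)) [61. 46. 37.]
rail region change 1
```

```bash
python3 -c "
from plant import r
print(r.finish_job())"
```

```text
the job is handed in; nothing more can be done
None
```

The job is handed in: all three gauges found hang on the rail, and the red standard lies in the empty half of the case with the lid shut. One grasp pressed about 40 N on a gauge crown (the limit for the arm or gripper body), and I viewed 15 pictures where 14 were allowed.

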